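Lock the optic mould into its bench holder

ROBOT

A 6-joint arm with a two-finger parallel gripper is mounted at the origin on the work surface. World frame = base frame: x ahead of the robot, y to its left, z up, the work surface at z = 0. Lengths are in m, angles in rad, forces in N, time in s.
With the tool pointing down it reaches from about 0.35 to 0.875 m from the base axis. Payload 4.2 kg.
Tool frame: the origin (TCP) lies on the centre line of the jaws, within the pads' length; the fingertips stand 8 mm ahead of it and the grasp point (between the pads) lies 11 mm behind it; z points along the fingers, x is the direction in which the jaws open and shut, and the axes are right-handed (so a half turn about z gives the same grasp; the last joint's range is limited). The gripper opens to 87 mm and grips with 3 to 60 N. Pads are 19 mm wide; open, the fingers measure 117 mm over their backs; the gripper's body (75 mm by 190 mm) begins 51 mm behind the grasp point.
Start: joints at [1.44, 0.385, 0.008, 0, -1.194, -0.259], TCP at [0.237, 0.578, 0.231] pointing down, gripper open.
Joint ranges: [-3.14, 3.14], [-1.21, 2.06], [-1.07, 1.41], [-3.16, 2.05], [-2.99, -0.16], [-3.1, 3.1]. Speed limits (rad/s): [2.79, 2.79, 3.14, 3.14, 3.14, 3.14].

INTERFACE

Orientations are given as a rotation vector (axis times angle).
In Python, from workcell import env gives the robot as it stands. The module is installed in compiled form; this text tells all that it offers.
- The arm moves only by the shell command python3 -m handwheel 'ROWS'. ROWS is JSON, a list of rows, each a list of 3 entries, a list of its own where there are three numbers: the shift along the tool's x, y, z in mm, then the turn about the tool's z in rad, then the finger opening in mm, from 0 to 87. In form: [[[x, y, z], twist, grip], ...]. A call has 1 to 20 rows; each row shifts and turns the pose as measured when the row begins, along the tool's axes as they then stand; what a row does not reach is not made up. A row lasts 1/8 s, in which the tool goes at most 62.5 mm and 10.7 degrees, less where a joint would pass 70% of its speed; a pose out of reach is approached as far as the arm can. A call with a gripper value outside its range is refused whole. The fingers move at their own pace and stop on an object; the grip force is fixed at half the most. Time passes only in rows, so rows that do not move let the fingers close. It gives the time, the measured TCP pose, the force and the opening at its end, in the units of the state.
- env.state(): the state, without advancing time (a new reading comes with each control period).
- env.grab_frame(name): name is "side" or "top"; returns (picture, depth): 480x640x3 uint8, blue, green, red; 480x640 float32, m along the optical axis (not along the pixel's ray), 0 where there is no reading.
- env.camera_model(name): a dict with "fx", "fy", "cx", "cy" (pixels), "world_from_camera" (4x4, takes a point from camera to world coordinates). Camera axes: x right, y down, z forward; pixel columns grow to the right and rows downward; lengths in m; the calibration is good to about 2 mm. A picture is of the moment at which its call begins. camera_model takes no time and is no camera call.
- env.hand_in(): hands the job in, once; it reports no verdict.
The state is a dict: "clock": time; "qpos": joint angles; "qvel": joint speeds; "joint_efforts": joint torques, N m; "ee_pos": TCP position; "eef_rot": TCP orientation; "force": force on the tool from outside, world axes, zero at the start; "torque": the same for the moment, N m; "opening": opening from 0.0 (shut) to 1.0 (fully open).
Only numpy, scipy, OpenCV 4.12 (cv2) and the standard library are available. Lean on these libraries where they do the work, as an engineer would, in place of code of your own. Each camera call takes 0.05 s, during which the arm holds its last target.

TASK

Slide the glassblower's optic mould flush against both stop fences of its bench holder, then lock it there with the bayonet plunger: press its thumb lever down lightly and turn it clockwise until it drops in, push it all the way down against the spring, turn on clockwise to the stop, and let it rise into its notch. Leave the tools lying around where they are.

Things in the scene. Friction and masses are not known exactly. Their poses are not given: they have to be found in the camera images.
- holder: Fixed mould holder. Origin on the table under the registered mould plate's centre; z up. Dark steel bed, x -140 to 140, y -130 to 70, top at z 10. Two steel fences on it, tops at z 34. A grey post (x 106 to 138, y -30 to 30) carries a bridge arm (x 20 to 138, y -30 to 30, z 45 to 60) over the far part of the mould plate. All mm, holder frame.
- far_stop (a point): Middle of the far fence's stop face at bed height: x = +80 mm, y = 0 in the holder's frame; the upright face looks to the holder's -x, runs from y -50 to +50 mm and is 24 mm high. Axes as the holder's.
- left_stop (a point): Middle of the left fence's stop face at bed height: x = -45 mm, y = +50 mm in the holder's frame; the upright face looks to the holder's -y, runs from x -90 to 0 mm and is 24 mm high. Axes as the holder's.
- mould_base (a point): Underside centre of the loose aluminium mould's plate, 160 (x) by 100 (y) by 20 mm, about 0.6 kg. Starts on the bed short by 20 to 40 (x) and 20 to 50 mm (y), turned up to 0.2 rad. Registered (+x edge on the far fence, +y edge on the left one) it is 10 mm above the holder's origin, axes alike. Hole 15 mm wide at x = 52 mm takes the plunger's 9 mm pin; over 3 mm off, the pin lands on the plate.
- mould_cup (a point): Centre (half-way up) of the fluted round cup on the same mould, 35 mm in -x from the plate's centre and 39 mm above its underside. The cup stands 38 mm above the plate, outside diameter 62 mm at the foot to 68 mm at the rim, 58 mm above the underside of the plate; open at the top. Axes as the mould's.
- thumb_pad (a point): Middle of the upper face of the flat pad on the end of the bayonet's steel lever, 108 mm above the table when up. x points outward from the plunger axis, z up. Pad 36 mm (x) by 46 mm (y). On its -y (clockwise) edge stands a fin 5 mm thick, 20 mm high, inner face 20 mm from this point: a fingertip pressed on the pad pushes the fin to turn the lever clockwise seen from above.
- cap (a point): Centre of the top of the round bayonet cap (76 mm across), on the upright plunger axis (holder x = 52 mm, y = 0), 100 mm above the table when up; the thumb pad is 62 mm from it. The lever starts 0.1 to 0.5 rad anticlockwise of the holder's +y, turns easily and stays where left. Lugs and entry slots are hidden: slots are met 0.3 to 0.85 rad clockwise of the start, with 0.15 rad play either way.
- plunger (a joint): How far cap, lever and pin are down, m: 0 up, 0.014 bottom. Spring 6 N at 0, 12 N at the bottom. Lugs not over the slots stop on the rim at 0.001. Over them it goes to the bottom; held deeper than 0.012 the lever turns on clockwise, about 0.9 rad from mid-slot, to a hard stop. Let go there it rises into its notch, locked at about 0.008; let go earlier it stays at 0.011, or springs up.
- jacks: Glassblower's steel jacks, 250 mm long, lying flat on the table; leave alone. Origin on the table, near the middle.
- block: Wooden shaping block, 72 mm round and 45 mm high with a wooden handle; leave alone. Origin under the round part.
- cup: Open steel cup, 68 mm across, 70 mm high, standing; leave alone. Origin under its centre.
Not all that is in view belongs to the job. There is more than one size of the part that bears mould_base; the job needs the largest.

How it is judged:
By the outcome, as a careful person would: the job done as asked, in the order asked, and still so for the second after the job is handed in, with the robot touching nothing.
It also fails if it takes over 66 s, if anything falls off the work surface, if the arm or the gripper's body presses on something with over 40 N, if the wrist force passes 120 N, or if a joint passes its speed limit or range.

## Working session

There is one attempt and no reset: what is moved stays moved. The work goes in short steps, Python scripts to look and compute and a shell command to move; the robot and the scene stay as the last step left them, time stands still between calls to the robot, and variables do not carry over. Pictures are saved under pics/ and viewed, and the job is handed in when it is done.

```bash
mkdir -p pics; python3 - <<'E'
from workcell import env
import cv2,numpy as np
print(env.state())
for n in("side","top"):
    p,d=env.grab_frame(n);cv2.imwrite(f"pics/{n}0.png",p);np.save(f"{n}0d.npy",d)
    print(n,env.camera_model(n))
E
```

```text
{'clock': 0.0, 'qpos': array([ 1.43961485e+00,  3.85577437e-01,  6.58730490e-03, -5.03533587e-04,
       -1.19403038e+00, -2.58606916e-01]), 'qvel': array([ 5.10976339e-04, -5.90183414e-04, -9.24815215e-05, -1.22599155e-03,
       -4.53831077e-04,  7.99492188e-04]), 'joint_efforts': array([ 1.26794839e-04, -3.90664816e+01,  1.87416208e+01,  4.21986222e+00,
        1.11051303e-02, -1.90663727e-04]), 'ee_pos': array([0.23724668, 0.57755977, 0.22943126]), 'eef_rot': array([ 1.74791865e+00, -2.60824530e+00,  2.13581192e-03]), 'force': array([-0.57581483, -0.68332074,  0.63784353]), 'torque': array([ 0.02855726, -0.03358246,  0.09518266]), 'opening': 0.9977959133364848}
side {'fx': 498.96719069332283, 'fy': 498.96719069332283, 'cx': 317.9290847728537, 'cy': 238.19423392088336, 'world_from_camera': array([[ 0.81081965, -0.38986907,  0.43654737, -0.02084748],
       [-0.58528266, -0.53502824,  0.60925281, -0.73935512],
       [-0.00396366, -0.74949776, -0.66199502,  0.90164113],
       [ 0.        ,  0.        ,  0.        ,  1.        ]])}
top {'fx': 534.3489355234154, 'fy': 534.3489355234154, 'cx': 312.6201127802312, 'cy': 243.40030753907394, 'world_from_camera': array([[ 0.00459492, -0.98029889,  0.19746636,  0.23979844],
       [-0.99990718, -0.0019712 ,  0.01348141, -0.02174393],
       [-0.01282657, -0.19750998, -0.98021696,  1.52080915],
       [ 0.        ,  0.        ,  0.        ,  1.        ]])}
```

View pics/side0.png

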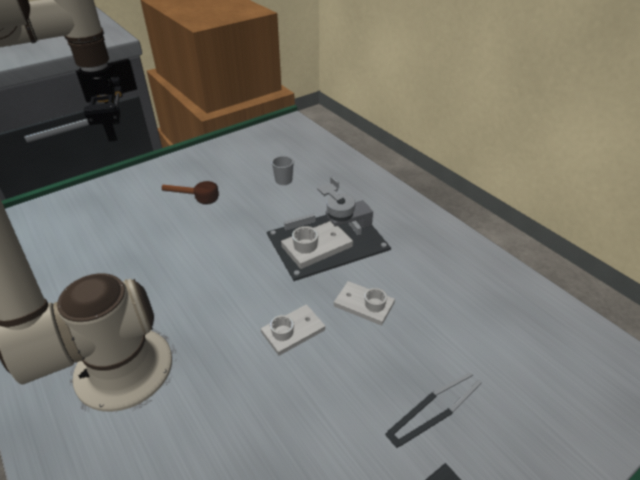

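View pics/top0.png

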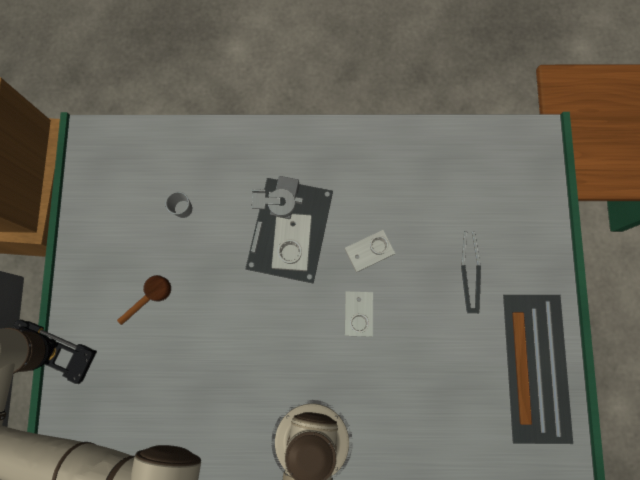

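The mould on the dark bed is at side (315,240) and top (291,243). The cap is at top (281,203) with its lever pointing left, and two smaller decoy moulds lie at top (370,250) and (359,314). Next I'll enlarge these areas.

```bash
python3 - <<'E'
import cv2
p=cv2.imread("pics/top0.png")[165:295,230:350];cv2.imwrite("pics/topz.png",cv2.resize(p,None,fx=4.6,fy=4.6,interpolation=cv2.INTER_CUBIC))
p=cv2.imread("pics/side0.png")[165:285,255:400];cv2.imwrite("pics/sidez.png",cv2.resize(p,None,fx=5,fy=5,interpolation=cv2.INTER_CUBIC))
E
```

```text
(no output)
```

View pics/topz.png

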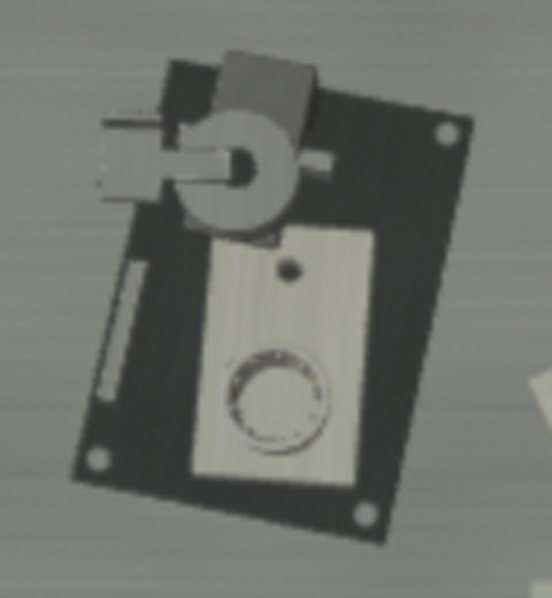

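View pics/sidez.png

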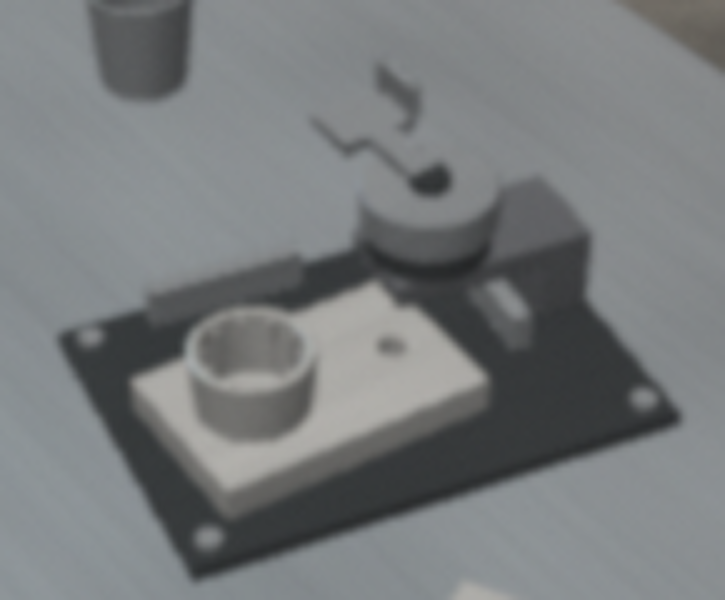

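```bash
cat > h.py <<'E'
from workcell import env
import numpy as np,cv2
from scipy.optimize import least_squares
def ray(n,uv,z):
    m=env.camera_model(n);T=m["world_from_camera"]
    d=T[:3,:3]@np.array([(uv[0]-m["cx"])/m["fx"],(uv[1]-m["cy"])/m["fy"],1]);o=T[:3,3]
    return (o+d*(z-o[2])/d[2])[:2]
def tz(u,v): return ((u+.5)/4.6+230-.5,(v+.5)/4.6+165-.5)
def sz(u,v): return ((u+.5)/5+255-.5,(v+.5)/5+165-.5)
def fit(loc,w):
    loc=np.array(loc);w=np.array(w)
    def R(a): return np.array([[np.cos(a),-np.sin(a)],[np.sin(a),np.cos(a)]])
    f=lambda p:(loc@R(p[2]).T+p[:2]-w).ravel()
    r=least_squares(f,[w[:,0].mean(),w[:,1].mean(),0]);return r.x,r.fun.reshape(-1,2)*1e3
E
python3 - <<'E'
from h import *
np.set_printoptions(precision=4,suppress=True)
L=[(.14,.07),(.14,-.13),(-.14,-.13),(-.14,.07)]
t=[ray("top",tz(*c),.01) for c in[(170,60),(474,119),(384,545),(73,480)]]
s=[ray("side",sz(*c),.01) for c in[(682,418),(195,573),(58,336)]]
print(fit(L,t));print(fit(L[1:],s));print(fit(L+L[1:],t+s))
M=[(-.08,.05),(-.08,-.05),(.08,-.05)]
t=[ray("top",tz(*c),.03) for c in[(192,474),(355,487),(374,230)]]
s=[ray("side",sz(*c),.03) for c in[(132,383),(228,497),(488,382)]]
print(fit(M,t));print(fit(M,s));print(fit(M+M,t+s))
print("hole",ray("top",tz(288,268),.03),ray("side",sz(391,345),.03))
print("rim",ray("top",tz(279,400),.068),ray("side",sz(252,352),.068))
print("cap",ray("top",tz(237,172),.1),ray("side",sz(429,182),.1))
# pad corners
print("pad",[ray("top",tz(*c),.108) for c in[(101,122),(100,200),(162,202),(162,122)]])
E
```

```text
(array([ 0.5919,  0.0957, -0.2004]), array([[ 0.578 ,  0.0941],
       [ 0.1741, -0.3987],
       [-0.249 , -1.0168],
       [-0.5032,  1.3214]]))
(array([ 0.5908,  0.0906, -0.205 ]), array([[ 1.8324, -0.642 ],
       [-1.7597, -0.7653],
       [-0.0726,  1.4073]]))
(array([ 0.5913,  0.0936, -0.2003]), array([[-0.0233, -1.9688],
       [-0.4135, -2.4645],
       [-0.8405, -3.1018],
       [-1.1084, -0.7608],
       [ 3.1153,  2.9266],
       [-0.744 ,  1.5029],
       [ 0.0143,  3.8664]]))
(array([ 0.5467,  0.0595, -0.0666]), array([[ 0.1567, -0.2736],
       [ 1.2864,  0.0679],
       [-1.4431,  0.2057]]))
(array([ 0.5444,  0.0553, -0.0644]), array([[-0.9496,  0.1525],
       [-0.0042,  0.5087],
       [ 0.9538, -0.6612]]))
(array([ 0.5455,  0.0574, -0.0656]), array([[-1.0575, -2.4388],
       [ 0.1807, -2.1045],
       [-2.5374, -1.7932],
       [ 0.266 ,  2.3188],
       [ 1.1009,  2.6821],
       [ 2.0474,  1.3356]]))
hole [0.6001 0.0576] [0.5968 0.0545]
rim [0.5093 0.06  ] [0.5095 0.0572]
cap [0.6423 0.0852] [0.643  0.0841]
pad [array([0.671 , 0.1666]), array([0.6227, 0.1659]), array([0.6215, 0.1289]), array([0.671, 0.13 ])]
```

```bash
python3 -m handwheel '[[[38,-45,0],0,87],[[38,-45,0],0,87],[[38,-45,0],0,87],[[38,-45,0],0,87],[[38,-45,0],0,87],[[38,-45,0],0,87],[[38,-45,0],0,87],[[38,-45,0],0,87],[[0,0,0],-0.16,87],[[0,0,0],-0.16,87]]'
cat >> h.py <<'E'
from scipy.spatial.transform import Rotation as Ro
def go(x,y,z=None,jaw=None):
    s=env.state();R=Ro.from_rotvec(s["eef_rot"]).as_matrix();p=s["ee_pos"]
    d=np.array([x-p[0],y-p[1],(z-p[2]) if z is not None else 0])
    print("t",s["clock"],"tcp",p.round(4),"F",s["force"].round(1),"open",round(s["opening"]*87,1),"jawang",round(np.arctan2(R[1,0],R[0,0]),3),"tilt",R[:,2].round(3))
    print("tool mm",(R.T@d*1e3).round(1))
E
python3 -c "
from h import *
go(.5094,.0587,.046)"
```

```text
clock: 1.35
ee_pos: [0.4591, 0.1447, 0.2264]
eef_rot: [2.147, -2.282, 0.004]
force: [0.7, -0.1, -0.3]
opening: 1.0
t 1.35 tcp [0.4591 0.1447 0.2264] F [ 0.7 -0.1 -0.3] open 87.0 jawang -1.632 tilt [-0.005 -0.008 -1.   ]
tool mm [ 81.3 -56.2 180.8]
```

```bash
python3 -m handwheel '[[[41,-28,20],0,87],[[40,-28,30],0,87],[[0,0,30],0,87],[[0,0,20],0,87],[[0,0,0],0,87]]'
python3 - <<'E'
from h import *
go(.5094,.0587,.046)
for n in("side","top"):
    p,d=env.grab_frame(n);cv2.imwrite(f"pics/{n}1.png",p)
    q=p[165:295,230:350] if n=="top" else p[120:285,235:400]
    cv2.imwrite(f"pics/{n}1z.png",cv2.resize(q,None,fx=3.6,fy=3.6,interpolation=cv2.INTER_CUBIC))
E
```

```text
clock: 1.98
ee_pos: [0.511, 0.0564, 0.1231]
eef_rot: [2.147, -2.281, 0.002]
force: [0.3, 0.4, 0.2]
opening: 0.999
t 1.975 tcp [0.511  0.0564 0.1231] F [0.3 0.4 0.2] open 86.9 jawang -1.631 tilt [-0.006 -0.007 -1.   ]
tool mm [-2.8  1.3 77.1]
```

View pics/side1z.png

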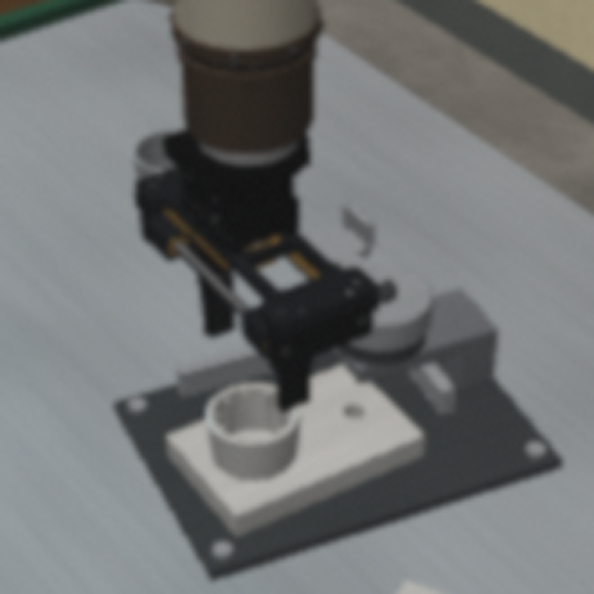

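View pics/top1z.png

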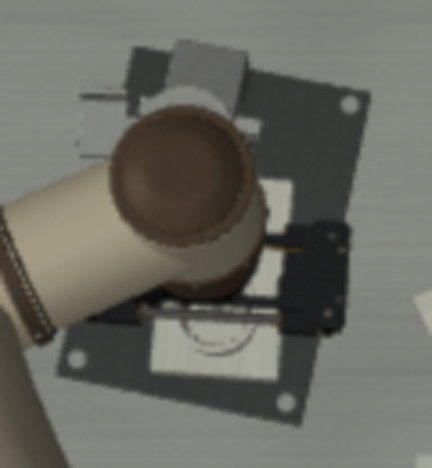

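The gripper sits above the cup, with its body's long side along the jaws and clear of the cap. Next I'll descend.

```bash
python3 -m handwheel '[[[-3,1,20],0,87],[[0,0,20],0,87],[[0,0,0],0,87]]'; python3 -c "
from h import *
go(.5094,.0587,.046)"
```

```text
clock: 2.45
ee_pos: [0.5144, 0.062, 0.0887]
eef_rot: [-2.155, 2.282, -0.011]
force: [0.3, 0.2, 0.2]
opening: 1.001
t 2.45 tcp [0.5144 0.062  0.0887] F [0.3 0.2 0.2] open 87.1 jawang -1.628 tilt [ 0.007 -0.003 -1.   ]
tool mm [ 3.5  5.1 42.6]
```

```bash
python3 -m handwheel '[[[0,0,18],0,87],[[0,0,18],0,87],[[0,0,0],0,87]]'; python3 -c "
from h import *
go(.5094,.0587,.046)"
```

```text
clock: 2.82
ee_pos: [0.5185, 0.064, 0.0573]
eef_rot: [-2.151, 2.272, -0.018]
force: [0.3, 0.7, -0.1]
opening: 1.001
t 2.825 tcp [0.5185 0.064  0.0573] F [ 0.3  0.7 -0.1] open 87.1 jawang -1.626 tilt [ 0.017  0.001 -1.   ]
tool mm [ 5.8  9.  11.2]
```

```bash
python3 -m handwheel '[[[5,8,0],0,87],[[0,0,0],0,87]]'; python3 -c "
from h import *
go(.5094,.0587,.046)"
```

```text
clock: 3.08
ee_pos: [0.5111, 0.0598, 0.0597]
eef_rot: [-2.149, 2.268, -0.02]
force: [0.2, 0.3, -0.2]
opening: 0.998
t 3.075 tcp [0.5111 0.0598 0.0597] F [ 0.2  0.3 -0.2] open 86.8 jawang -1.625 tilt [ 0.021  0.002 -1.   ]
tool mm [ 1.2  1.9 13.7]
```

```bash
python3 -m handwheel '[[[1,3,9],0,87],[[0,1,6],0,87],[[0,0,0],0,87]]'; python3 -c "
from h import *
go(.5094,.0587,.046)"
```

```text
clock: 3.45
ee_pos: [0.5075, 0.0591, 0.0447]
eef_rot: [-2.148, 2.267, -0.021]
force: [-0.7, -1.1, -0.5]
opening: 0.997
t 3.45 tcp [0.5075 0.0591 0.0447] F [-0.7 -1.1 -0.5] open 86.8 jawang -1.625 tilt [ 0.023  0.003 -1.   ]
tool mm [ 0.3 -1.9 -1.3]
```

Next I'll close on the cup.

```bash
python3 -m handwheel '[[[0,0,0],0,60],[[0,0,0],0,50],[[0,0,0],0,50],[[0,0,0],0,50],[[0,0,0],0,50],[[0,0,0],0,50]]'; python3 -c "
from h import *
go(.5094,.0587,.046)"
```

```text
clock: 4.2
ee_pos: [0.5079, 0.0599, 0.0445]
eef_rot: [-2.149, 2.265, -0.021]
force: [0.2, 1.3, -1.2]
opening: 0.764
t 4.2 tcp [0.5079 0.0599 0.0445] F [ 0.2  1.3 -1.2] open 66.5 jawang -1.623 tilt [ 0.023  0.003 -1.   ]
tool mm [ 1.1 -1.6 -1.4]
```

```bash
python3 -m handwheel '[[[-8,-9,0],0.03,50],[[-8,-9,0],0.03,50],[[0,0,0],0,50]]'; python3 -c "
from h import *
go(.557,.1005,.045)"
```

```text
clock: 4.58
ee_pos: [0.5168, 0.0684, 0.0448]
eef_rot: [2.082, -2.345, 0.009]
force: [3.0, 2.1, -2.8]
opening: 0.763
t 4.575 tcp [0.5168 0.0684 0.0448] F [ 3.   2.1 -2.8] open 66.3 jawang -1.689 tilt [-0.    -0.008 -1.   ]
tool mm [-36.6 -36.1  -0.4]
```

```bash
python3 -m handwheel '[[[-8,-8,0],0.02,50],[[-8,-8,0],0.02,50],[[-8,-8,0],0.02,50],[[0,0,0],0,50]]'; python3 -c "
from h import *
go(.557,.1005,.045)"
```

```text
clock: 5.08
ee_pos: [0.5291, 0.079, 0.0451]
eef_rot: [1.976, -2.385, -0.005]
force: [2.9, 3.1, -3.2]
opening: 0.76
t 5.075 tcp [0.5291 0.079  0.0451] F [ 2.9  3.1 -3.2] open 66.1 jawang -1.757 tilt [-0.036 -0.026 -0.999]
tool mm [-26.3 -23.4  -1.4]
```

```bash
python3 -m handwheel '[[[-8,-8,0],0,50],[[-8,-8,0],0,50],[[-8,-7,0],0,50],[[0,0,0],0,50]]'; python3 -c "
from h import *
go(.557,.1005,.045)"
```

```text
clock: 5.58
ee_pos: [0.5407, 0.0867, 0.0457]
eef_rot: [1.94, -2.358, -0.018]
force: [2.0, 1.8, -3.6]
opening: 0.761
t 5.575 tcp [0.5407 0.0867 0.0457] F [ 2.   1.8 -3.6] open 66.2 jawang -1.763 tilt [-0.076 -0.047 -0.996]
tool mm [-16.6 -13.3  -1.2]
```

```bash
python3 - <<'E'
from h import *
p,d=env.grab_frame("side");q=p[120:285,235:400]
cv2.imwrite(f"pics/side2z.png",cv2.resize(q,None,fx=3.6,fy=3.6,interpolation=cv2.INTER_CUBIC))
E
```

```text
(no output)
```

View pics/side2z.png

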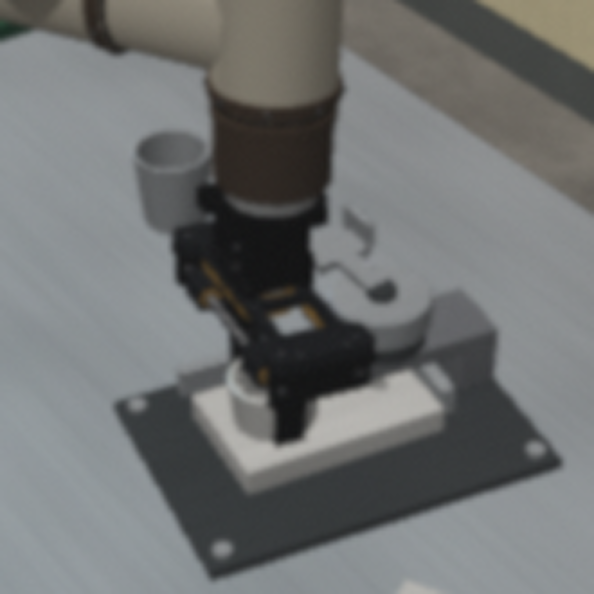

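```bash
python3 -m handwheel '[[[-15,-13,0],0,50],[[0,0,0],0,50]]'; python3 -c "
from h import *
go(.557,.1005,.045)"
```

```text
clock: 5.88
ee_pos: [0.5505, 0.0944, 0.0449]
eef_rot: [1.923, -2.349, -0.023]
force: [2.7, 2.0, -2.5]
opening: 0.76
t 5.875 tcp [0.5505 0.0944 0.0449] F [ 2.7  2.  -2.5] open 66.1 jawang -1.767 tilt [-0.091 -0.055 -0.994]
tool mm [-7.2 -5.2 -1. ]
```

```bash
python3 -m handwheel '[[[-11,-9,0],0,50]]'; python3 -c "
from h import *
go(.557,.1005,.045)"; python3 -m handwheel '[[[-9,-8,0],0,50]]'; python3 -c "
from h import *
go(.557,.1005,.045)"
```

```text
clock: 6.0
ee_pos: [0.5514, 0.0967, 0.044]
eef_rot: [1.899, -2.332, -0.032]
force: [-27.4, -18.6, 29.5]
opening: 0.761
t 6.0 tcp [0.5514 0.0967 0.044 ] F [-27.4 -18.6  29.5] open 66.2 jawang -1.77 tilt [-0.117 -0.068 -0.991]
tool mm [-4.7 -4.6 -1.9]
clock: 6.12
ee_pos: [0.551, 0.0968, 0.0436]
eef_rot: [1.874, -2.316, -0.04]
force: [-20.3, -16.0, 27.4]
opening: 0.765
t 6.125 tcp [0.551  0.0968 0.0436] F [-20.3 -16.   27.4] open 66.5 jawang -1.774 tilt [-0.142 -0.081 -0.987]
tool mm [-4.6 -4.8 -2.5]
```

```bash
python3 -m handwheel '[[[0,0,0],0,50],[[0,0,0],0,87],[[0,0,0],0,87],[[0,0,0],0,87]]'; python3 - <<'E'
from h import *
go(.557,.1005,.045)
p,d=env.grab_frame("side");cv2.imwrite("pics/side3.png",p);q=p[165:285,255:400]
cv2.imwrite(f"pics/side3z.png",cv2.resize(q,None,fx=5,fy=5,interpolation=cv2.INTER_CUBIC))
E
```

```text
clock: 6.62
ee_pos: [0.5512, 0.0948, 0.0445]
eef_rot: [1.871, -2.314, -0.037]
force: [-1.5, -3.1, 4.4]
opening: 0.974
t 6.625 tcp [0.5512 0.0948 0.0445] F [-1.5 -3.1  4.4] open 84.7 jawang -1.775 tilt [-0.144 -0.085 -0.986]
tool mm [-6.6 -4.3 -1.8]
```

View pics/side3z.png

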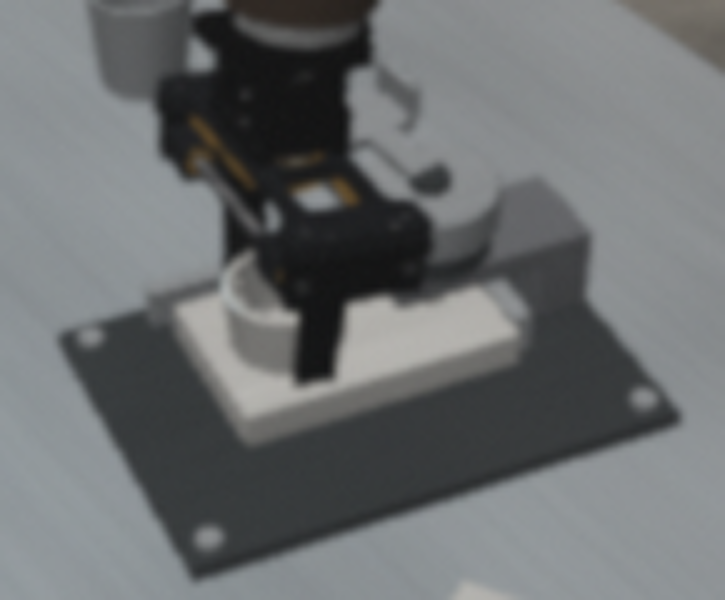

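```bash
python3 -m handwheel '[[[0,4,-15],0,87],[[0,4,-15],0,87],[[0,4,-20],0,87],[[0,20,-20],0,87],[[0,40,-20],0,87],[[0,40,0],0,87],[[0,40,0],0,87]]'; python3 - <<'E'
from h import *
go(.557,.1005,.045)
for n in("side","top"):
    p,d=env.grab_frame(n);cv2.imwrite(f"pics/{n}4.png",p)
    q=p[165:295,230:350] if n=="top" else p[165:285,255:400]
    f=4.6 if n=="top" else 5
    cv2.imwrite(f"pics/{n}4z.png",cv2.resize(q,None,fx=f,fy=f,interpolation=cv2.INTER_CUBIC))
E
```

```text
clock: 7.55
ee_pos: [0.4188, 0.141, 0.1591]
eef_rot: [1.882, -2.324, -0.035]
force: [0.5, 1.3, -0.1]
opening: 0.998
t 7.55 tcp [0.4188 0.141  0.1591] F [ 0.5  1.3 -0.1] open 86.8 jawang -1.775 tilt [-0.131 -0.077 -0.988]
tool mm [  -0.  -155.5   97.7]
```

View pics/side4z.png

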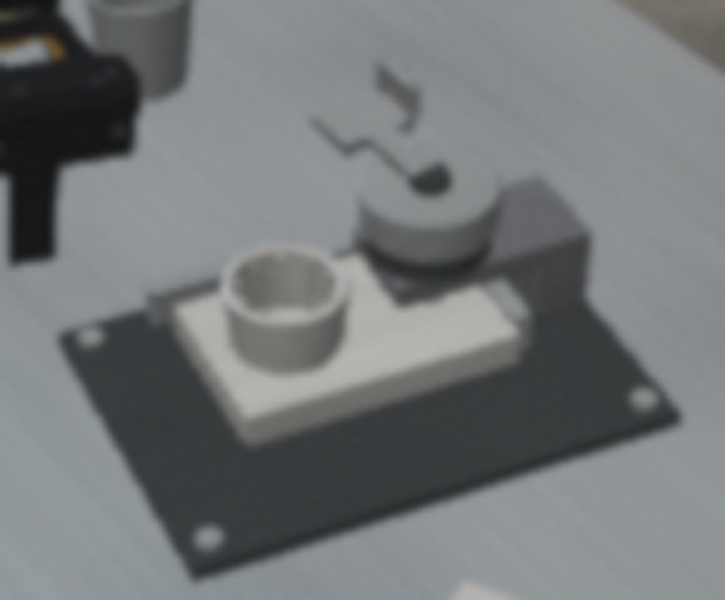

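View pics/top4z.png

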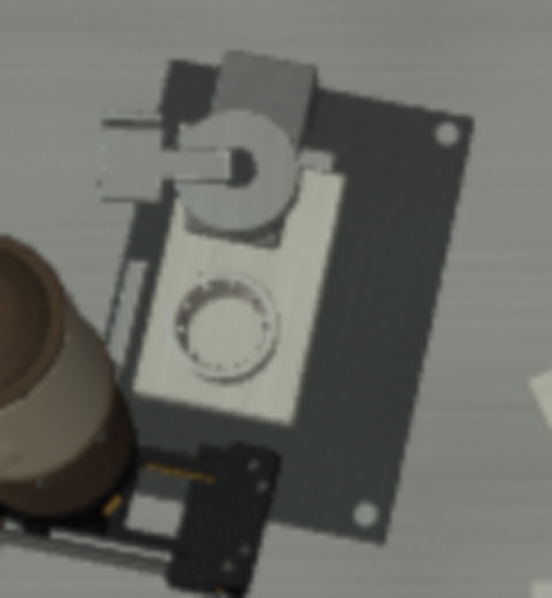

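```bash
python3 - <<'E'
from h import *
np.set_printoptions(precision=4,suppress=True)
H={"top":(.5919,.0957,-.2004),"side":(.5908,.0906,-.2025)}
M=[(-.08,.05),(-.08,-.05),(.08,-.05)]
W={"top":[ray("top",tz(*c),.03) for c in[(135,389),(295,425),(345,176)]],
"side":[ray("side",sz(*c),.03) for c in[(175,305),(250,418),(523,340)]]}
cupc={"top":ray("top",tz(227,326),.068),"side":ray("side",sz(288,289),.068)}
for n in W:
    r,e=fit(M,W[n]);h=H[n];a=-h[2];R=np.array([[np.cos(a),-np.sin(a)],[np.sin(a),np.cos(a)]])
    print(n,r,"rel mm",R@(r[:2]-h[:2])*1e3,"yaw",r[2]-h[2],"cup rel",R@(cupc[n]-h[:2])*1e3)
    if n=="top":
        for c in[(345,176)]: print("farright", R@(ray("top",tz(*c),.03)-h[:2])*1e3)
        print("fence left: ",[R@(ray("top",tz(*c),.034)-h[:2])*1e3 for c in[(148,263),(113,402)]])
        print("far fence near edge",R@(ray("top",tz(331,170),.034)-h[:2])*1e3)
E
python3 - <<'E'
import cv2
p=cv2.imread("pics/side4.png")[215:255,280:370];cv2.imwrite("pics/s4zz.png",cv2.resize(p,None,fx=8.8,fy=8.8,interpolation=cv2.INTER_CUBIC))
E
```

```text
top [ 0.5905  0.0864 -0.1962] rel mm [ 0.507  -9.3554] yaw 0.0041551709766253775 cup rel [-35.6549 -10.9375]
farright [ 80.9284 -58.2845]
fence left:  [array([ 0.3592, 50.0583]), array([-89.8526,  51.659 ])]
far fence near edge [ 81.9056 -49.2149]
side [ 0.5902  0.083  -0.2204] rel mm [ 0.9258 -7.5386] yaw -0.01785057945493665 cup rel [-36.0548 -10.7287]
```

View pics/s4zz.png

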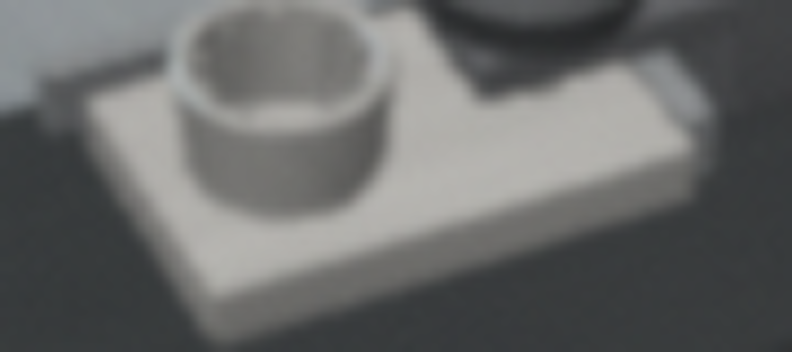

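```bash
python3 -c "
from h import *
go(.533,.0176,.1)"
```

```text
t 7.65 tcp [0.4172 0.1409 0.1597] F [1. 0. 1.] open 87.2 jawang -1.772 tilt [-0.132 -0.077 -0.988]
tool mm [  91.  -145.1   53.2]
```

```bash
python3 -m handwheel '[[[30,-48,0],0,0],[[30,-48,0],0,0],[[30,-48,0],0,0],[[0,0,0],0,0]]'; python3 -c "
from h import *
go(.533,.0176,.026)"
```

```text
clock: 8.15
ee_pos: [0.5467, 0.0238, 0.1571]
eef_rot: [1.902, -2.323, -0.029]
force: [-0.6, 0.5, 0.6]
opening: 0.632
t 8.15 tcp [0.5467 0.0238 0.1571] F [-0.6  0.5  0.6] open 55.0 jawang -1.764 tilt [-0.119 -0.073 -0.99 ]
tool mm [ -3.7  -1.3 131.9]
```

```bash
python3 -m handwheel '[[[0,0,15],0,0],[[0,0,15],0,0],[[0,0,0],0,0],[[0,0,0],0,0],[[0,0,0],0,0],[[0,0,0],0,0],[[0,0,0],0,0]]'; python3 -c "
from h import *
go(.533,.0176,.026)"
```

```text
clock: 9.02
ee_pos: [0.5419, 0.0244, 0.1267]
eef_rot: [1.909, -2.32, -0.029]
force: [-0.2, 0.7, 0.5]
opening: 0.01
t 9.025 tcp [0.5419 0.0244 0.1267] F [-0.2  0.7  0.5] open 0.9 jawang -1.76 tilt [-0.117 -0.072 -0.99 ]
tool mm [ -1.1  -2.8 101.3]
```

```bash
python3 -m handwheel '[[[2,0,25],0,0],[[2,0,25],0,0],[[0,0,15],0,0],[[0,0,0],0,0]]'; python3 -c "
from h import *
go(.533,.0176,.026)"
```

```text
clock: 9.52
ee_pos: [0.5348, 0.0158, 0.0624]
eef_rot: [1.911, -2.323, -0.026]
force: [0.3, 0.3, -0.4]
opening: 0.006
t 9.525 tcp [0.5348 0.0158 0.0624] F [ 0.3  0.3 -0.4] open 0.5 jawang -1.76 tilt [-0.114 -0.071 -0.991]
tool mm [-4.7 -1.4 36.1]
```

```bash
python3 -m handwheel '[[[-2,0,18],0,0],[[0,0,16],0,0],[[0,0,0],0,0]]'; python3 -c "
from h import *
go(.533,.0176,.026)"
```

```text
clock: 9.9
ee_pos: [0.5339, 0.016, 0.0304]
eef_rot: [1.915, -2.326, -0.022]
force: [0.1, 0.5, 1.4]
opening: 0.01
t 9.9 tcp [0.5339 0.016  0.0304] F [0.1 0.5 1.4] open 0.8 jawang -1.76 tilt [-0.108 -0.07  -0.992]
tool mm [-1.8  0.8  4.4]
```

```bash
python3 -m handwheel '[[[-10,0,4],0,0]]'; python3 -m handwheel '[[[-9,0,0],0,0]]';python3 -m handwheel '[[[-9,0,0],0,0]]'; python3 -c "
from h import *
go(.533,.0176,.026)"
```

```text
clock: 10.02
ee_pos: [0.5366, 0.0258, 0.0268]
eef_rot: [1.916, -2.329, -0.02]
force: [0.0, 0.4, 0.1]
opening: 0.0
clock: 10.15
ee_pos: [0.5388, 0.0354, 0.0264]
eef_rot: [1.917, -2.33, -0.02]
force: [-0.6, 0.7, 0.1]
opening: 0.007
clock: 10.28
ee_pos: [0.5386, 0.043, 0.0263]
eef_rot: [1.913, -2.323, -0.021]
force: [-4.7, -13.1, 9.4]
opening: 0.003
t 10.275 tcp [0.5386 0.043  0.0263] F [ -4.7 -13.1   9.4] open 0.3 jawang -1.76 tilt [-0.11  -0.073 -0.991]
tool mm [25.8  0.4  2.8]
```

```bash
python3 -m handwheel '[[[-9,0,0],0,0]]'; python3 - <<'E'
from h import *
go(.533,.0176,.026)
for n in("side","top"):
    p,d=env.grab_frame(n);cv2.imwrite(f"pics/{n}5.png",p)
    q=p[165:295,230:350] if n=="top" else p[165:285,255:400]
    f=4.6 if n=="top" else 5
    cv2.imwrite(f"pics/{n}5z.png",cv2.resize(q,None,fx=f,fy=f,interpolation=cv2.INTER_CUBIC))
E
```

```text
clock: 10.4
ee_pos: [0.5367, 0.0467, 0.0265]
eef_rot: [1.904, -2.31, -0.018]
force: [4.9, -38.5, 4.1]
opening: 0.004
t 10.4 tcp [0.5367 0.0467 0.0265] F [  4.9 -38.5   4.1] open 0.4 jawang -1.757 tilt [-0.121 -0.084 -0.989]
tool mm [29.1 -2.1  3.4]
```

View pics/side5z.png

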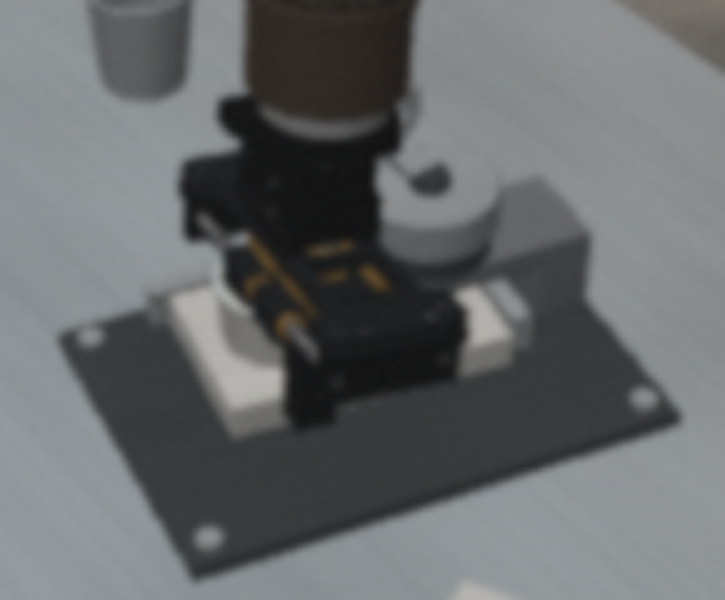

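View pics/top5z.png

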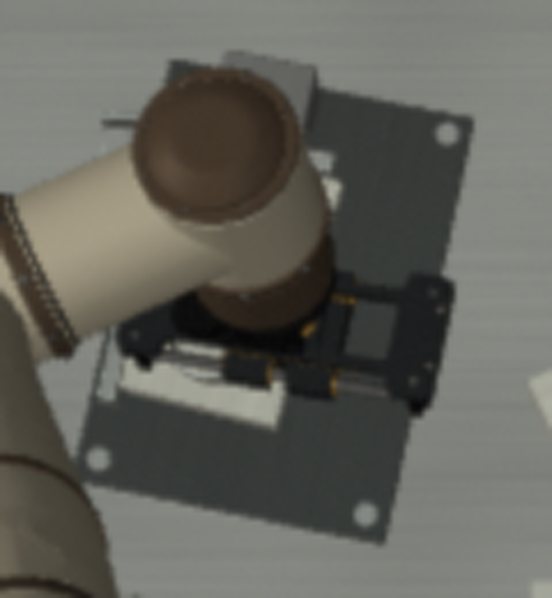

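```bash
python3 -m handwheel '[[[20,0,0],0,0],[[5,30,-20],0,0],[[0,50,0],0,0],[[-38,0,0],0,0],[[-38,0,0],0,0],[[0,0,0],0,0]]'; python3 - <<'E'
from h import *
go(.591-.118,.0935+.0239,.026)
for n in("side","top"):
    p,d=env.grab_frame(n);cv2.imwrite(f"pics/{n}6.png",p)
    q=p[165:295,230:350] if n=="top" else p[165:285,255:400]
    f=4.6 if n=="top" else 5
    cv2.imwrite(f"pics/{n}6z.png",cv2.resize(q,None,fx=f,fy=f,interpolation=cv2.INTER_CUBIC))
E
```

```text
clock: 11.25
ee_pos: [0.4693, 0.115, 0.0515]
eef_rot: [1.905, -2.317, -0.018]
force: [0.0, -0.2, -0.1]
opening: 0.003
t 11.25 tcp [0.4693 0.115  0.0515] F [ 0.  -0.2 -0.1] open 0.3 jawang -1.76 tilt [-0.117 -0.08  -0.99 ]
tool mm [-5.7 -5.7 24.6]
```

View pics/side6z.png

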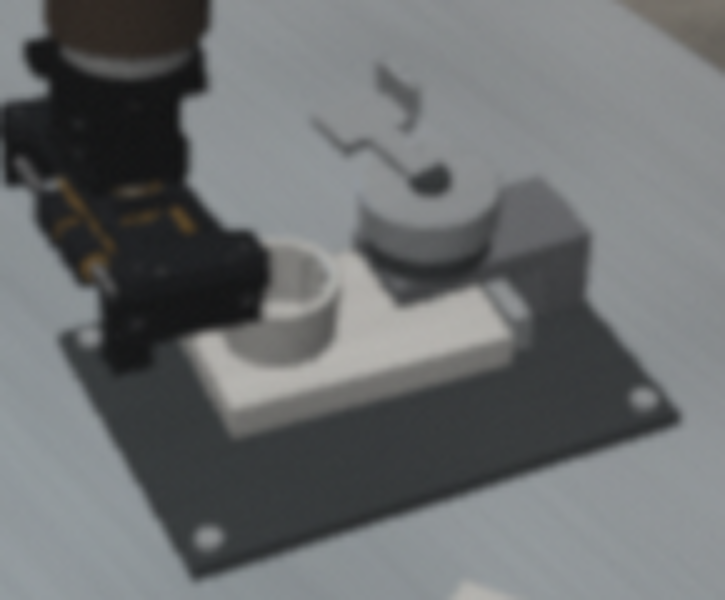

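View pics/top6z.png

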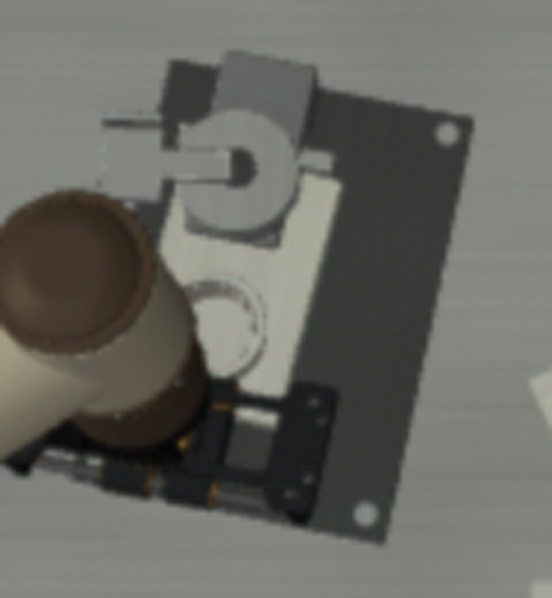

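```bash
python3 -c "
from h import *
print(ray('top',tz(216,326),.068),ray('side',sz(279,286),.068))
go(.549,.093,.15)"
```

```text
[0.55476936 0.09874353] [0.55093617 0.09213288]
t 11.35 tcp [0.4684 0.1129 0.0515] F [-0.2  0.3 -0.1] open 0.6 jawang -1.762 tilt [-0.118 -0.081 -0.99 ]
tool mm [  14.3  -72.7 -105.5]
```

```bash
python3 -m handwheel '[[[0,0,-50],0,87],[[0,0,-40],0,87],[[10,-40,0],0,87],[[4,-36,0],0,87],[[0,0,0],0,87],[[0,0,0],0,87],[[0,0,0],0,87],[[0,0,0],0,87],[[0,0,0],0,87]]'; python3 - <<'E'
from h import *
go(.552,.095,.045)
p,d=env.grab_frame("top");q=p[165:295,230:350]
cv2.imwrite("pics/top7z.png",cv2.resize(q,None,fx=4.6,fy=4.6,interpolation=cv2.INTER_CUBIC))
p,d=env.grab_frame("side");q=p[165:285,255:400];cv2.imwrite("pics/side7z.png",cv2.resize(q,None,fx=5,fy=5,interpolation=cv2.INTER_CUBIC))
E
```

```text
clock: 12.48
ee_pos: [0.5484, 0.0848, 0.1376]
eef_rot: [1.894, -2.322, -0.022]
force: [-0.5, -0.2, -0.6]
opening: 0.939
t 12.475 tcp [0.5484 0.0848 0.1376] F [-0.5 -0.2 -0.6] open 81.7 jawang -1.768 tilt [-0.122 -0.08  -0.989]
tool mm [-20.2 -11.   90.4]
```

View pics/side7z.png

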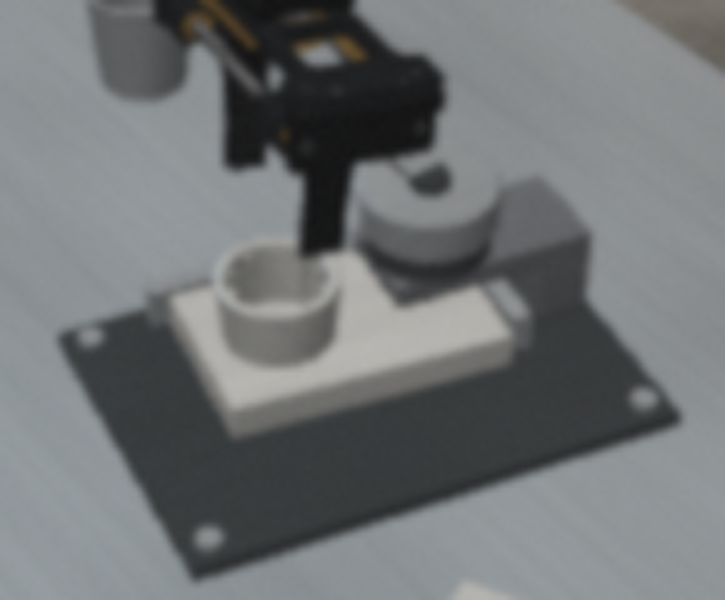

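```bash
python3 - <<'E'
from h import *
np.set_printoptions(precision=4,suppress=True)
M=[(-.08,.05),(-.08,-.05),(.08,-.05)]
h=(.5908,.0906,-.2025)
for C in ([(175,305),(250,418),(523,340)],[(171,300),(233,410),(513,343)]):
    W=[ray("side",sz(*c),.03) for c in C]
    r,e=fit(M,W);a=-h[2];R=np.array([[np.cos(a),-np.sin(a)],[np.sin(a),np.cos(a)]])
    print(r,R@(r[:2]-h[:2])*1e3,r[2]-h[2],e.tolist())
print(ray('side',sz(276,284),.068))
E
```

```text
[ 0.5902  0.083  -0.2204] [ 0.9258 -7.5386] -0.01785057945493665 [[1.0635450366410781, -0.789325541990682], [-2.1232265000225015, 0.2514598661779374], [1.0596814680301492, 0.5378656774754492]]
[ 0.5877  0.087  -0.268 ] [-2.3413 -4.121 ] -0.06551364346207245 [[1.2126384023716241, 1.5142767824304626], [-2.3910944836469383, -1.6886432672074612], [1.178456081379231, 0.17436648481075623]]
[0.5506 0.0944]
```

```bash
python3 -m handwheel '[[[-8,-8,20],0,87],[[-5,0,20],0,87],[[0,0,0],0,87]]'; python3 -c "
from h import *
go(.551,.0955,.045)"
```

```text
clock: 12.95
ee_pos: [0.5545, 0.0934, 0.0957]
eef_rot: [1.896, -2.322, -0.021]
force: [-0.3, 0.1, -0.0]
opening: 0.997
t 12.95 tcp [0.5545 0.0934 0.0957] F [-0.3  0.1 -0. ] open 86.7 jawang -1.767 tilt [-0.12 -0.08 -0.99]
tool mm [-6.5 -1.3 50.4]
```

```bash
python3 -m handwheel '[[[-6,0,16],0,87],[[0,0,14],0,87],[[0,0,0],0,87]]'; python3 -c "
from h import *
go(.551,.0955,.045)"
```

```text
clock: 13.32
ee_pos: [0.5526, 0.0974, 0.0646]
eef_rot: [1.897, -2.323, -0.02]
force: [0.2, -0.4, -0.2]
opening: 0.998
t 13.325 tcp [0.5526 0.0974 0.0646] F [ 0.2 -0.4 -0.2] open 86.8 jawang -1.767 tilt [-0.118 -0.079 -0.99 ]
tool mm [ 0.2 -0.8 19.8]
```

```bash
python3 -m handwheel '[[[0,0,10],0,87],[[0,0,9],0,87],[[0,0,0],0,87]]'; python3 -c "
from h import *
go(.551,.0955,.045)"
```

```text
clock: 13.7
ee_pos: [0.5505, 0.0958, 0.045]
eef_rot: [1.898, -2.324, -0.02]
force: [0.1, -0.4, -0.5]
opening: 0.998
t 13.7 tcp [0.5505 0.0958 0.045 ] F [ 0.1 -0.4 -0.5] open 86.8 jawang -1.767 tilt [-0.117 -0.079 -0.99 ]
tool mm [ 0.2 -0.5 -0.1]
```

Next I'll close, then back off the far fence and straighten the yaw.

```bash
python3 -m handwheel '[[[0,0,0],0,50],[[0,0,0],0,50],[[0,0,0],0,50],[[0,0,0],0,50],[[0,0,0],0,50]]'; python3 -m handwheel '[[[0,10,0],-0.06,50],[[0,0,0],-0.03,50]]'; python3 -c "
from h import *
go(.551,.0955,.045)"
```

```text
clock: 14.32
ee_pos: [0.551, 0.0968, 0.0449]
eef_rot: [1.9, -2.325, -0.02]
force: [-0.7, 1.4, -2.3]
opening: 0.771
clock: 14.58
ee_pos: [0.5391, 0.0974, 0.045]
eef_rot: [2.0, -2.234, -0.032]
force: [-4.3, -0.1, 0.4]
opening: 0.766
t 14.575 tcp [0.5391 0.0974 0.045 ] F [-4.3 -0.1  0.4] open 66.7 jawang -1.676 tilt [-0.121 -0.08  -0.989]
tool mm [  0.6 -11.9  -1.3]
```

```bash
cat >> h.py <<'E'
def look(i,side=True,top=True):
    if side:
        p,d=env.grab_frame("side");q=p[165:285,255:400];cv2.imwrite(f"pics/side{i}z.png",cv2.resize(q,None,fx=5,fy=5,interpolation=cv2.INTER_CUBIC))
    if top:
        p,d=env.grab_frame("top");q=p[165:295,230:350];cv2.imwrite(f"pics/top{i}z.png",cv2.resize(q,None,fx=4.6,fy=4.6,interpolation=cv2.INTER_CUBIC))
def mould(C,n="side"):
    M=[(-.08,.05),(-.08,-.05),(.08,-.05)];h={"top":(.5919,.0957,-.2004),"side":(.5908,.0906,-.2025)}[n]
    W=[ray(n,(sz if n=="side" else tz)(*c),.03) for c in C]
    r,e=fit(M,W);a=-h[2];R=np.array([[np.cos(a),-np.sin(a)],[np.sin(a),np.cos(a)]])
    print(n,"rel",(R@(r[:2]-h[:2])*1e3).round(1),"yaw",round(r[2]-h[2],3),[(R@(np.array(w)-h[:2])*1e3).round(1).tolist() for w in W])
E
python3 -c "
from h import *
look(8,top=False)"
```

```text
(no output)
```

View pics/side8z.png

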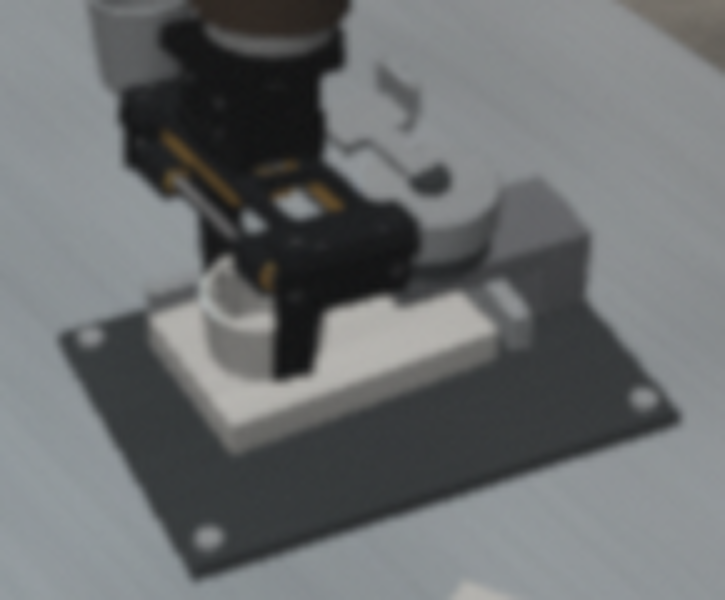

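```bash
python3 -c "
from h import *
mould([(150,318),(235,428),(498,337)])"
```

```text
side rel [-12.7  -5.9] yaw 0.053 [[-95.7, 39.9], [-87.8, -59.7], [68.1, -52.0]]
```

```bash
python3 -m handwheel '[[[-5,0,0],0.03,50],[[-6,0,0],0.02,50]]'; python3 -m handwheel '[[[-8,0,0],0,50]]'; python3 -c "
from h import *
go(.551,.0955,.045)
look(9,top=False)"
```

```text
clock: 14.88
ee_pos: [0.5402, 0.1054, 0.0452]
eef_rot: [1.935, -2.282, -0.024]
force: [-3.8, -12.4, 7.8]
opening: 0.77
clock: 15.0
ee_pos: [0.5388, 0.1071, 0.0458]
eef_rot: [1.921, -2.274, -0.019]
force: [-1.3, -31.4, 11.9]
opening: 0.77
t 15.0 tcp [0.5388 0.1071 0.0458] F [ -1.3 -31.4  11.9] open 67.0 jawang -1.732 tilt [-0.134 -0.096 -0.986]
tool mm [  9.3 -14.1   0.3]
```

View pics/side9z.png

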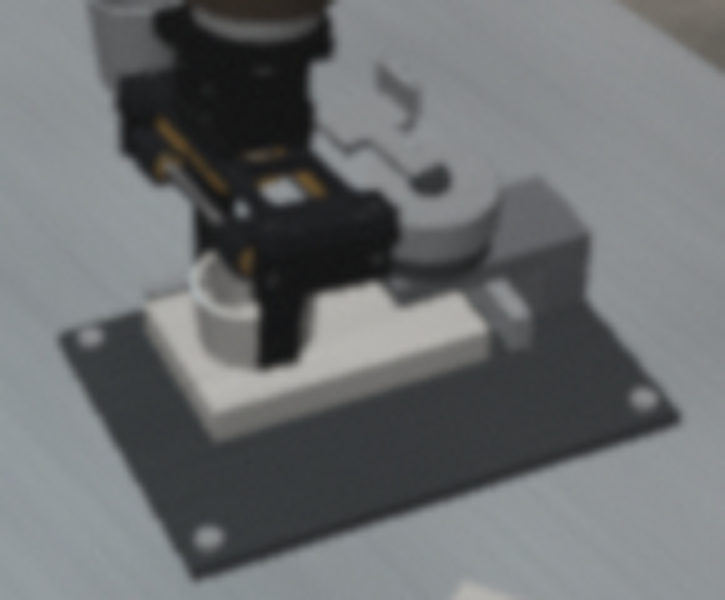

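```bash
python3 -c "
from h import *
mould([(147,307),(217,415),(488,337)])"; python3 -c "
from h import *
look(10)"
```

```text
side rel [-14.3   0.7] yaw -0.007 [[-93.8, 49.2], [-92.5, -46.7], [63.2, -49.8]]
```

View pics/top10z.png

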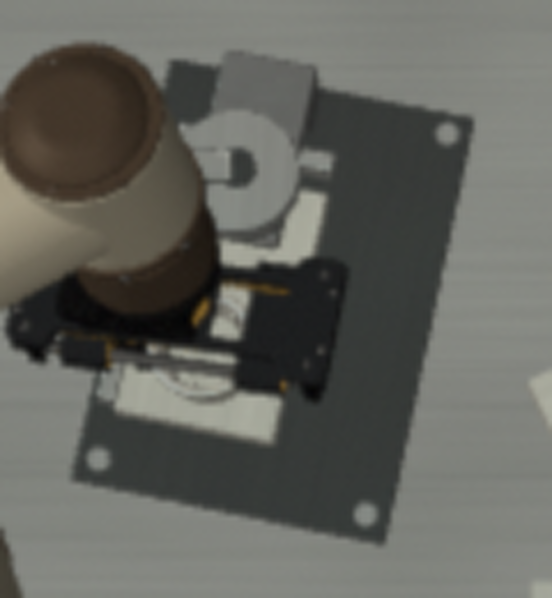

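```bash
python3 -m handwheel '[[[0,-12,0],0,50]]'; python3 -m handwheel '[[[0,-10,0],0,50]]'; python3 -c "
from h import *
go(.557,.1005,.045)"
```

```text
clock: 15.28
ee_pos: [0.5473, 0.1035, 0.0458]
eef_rot: [1.916, -2.271, -0.025]
force: [-10.3, 3.6, 10.0]
opening: 0.772
clock: 15.4
ee_pos: [0.5529, 0.1023, 0.0458]
eef_rot: [1.909, -2.268, -0.034]
force: [-25.7, 16.9, 20.5]
opening: 0.769
t 15.4 tcp [0.5529 0.1023 0.0458] F [-25.7  16.9  20.5] open 66.9 jawang -1.735 tilt [-0.149 -0.096 -0.984]
tool mm [ 1.  -4.4  0.4]
```

```bash
python3 -m handwheel '[[[-5,-5,0],0,50]]';  python3 -c "
from h import *
go(.557,.1005,.045)
look(11)"
```

```text
clock: 15.52
ee_pos: [0.5528, 0.1032, 0.0463]
eef_rot: [1.895, -2.259, -0.04]
force: [-14.9, -13.0, 17.1]
opening: 0.768
t 15.525 tcp [0.5528 0.1032 0.0463] F [-14.9 -13.   17.1] open 66.9 jawang -1.736 tilt [-0.164 -0.102 -0.981]
tool mm [ 1.8 -4.8  0.8]
```

View pics/side11z.png

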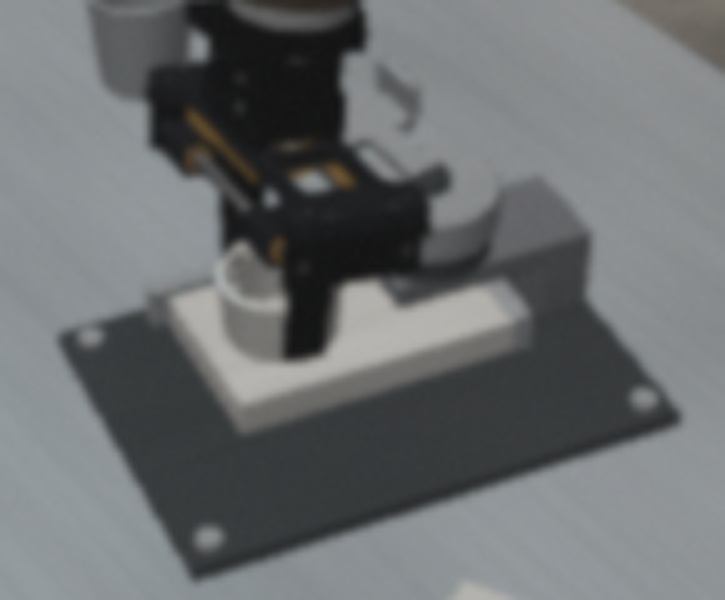

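View pics/top11z.png

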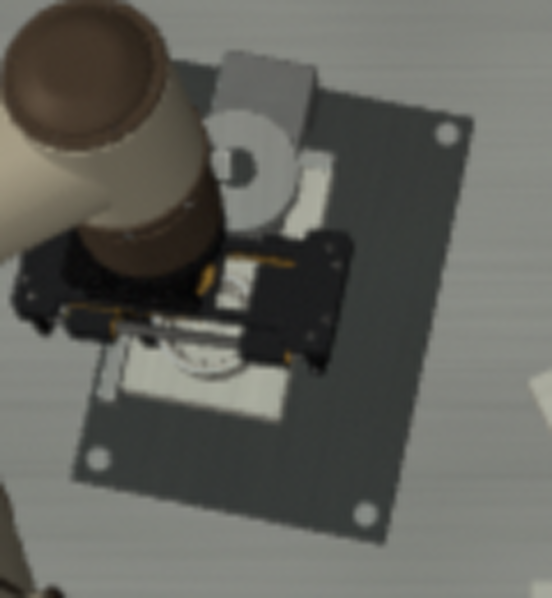

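```bash
python3 -c "
from h import *
mould([(170,298),(243,408),(518,330)])
mould([(125,384),(282,420),(330,172)],'top')"; python3 -c "
import cv2
p=cv2.imread('pics/side11z.png')[230:450,140:560];cv2.imwrite('pics/a.png',cv2.resize(p,None,fx=1.9,fy=1.9))"
```

```text
side rel [1.1 0.5] yaw -0.012 [[-79.6, 51.1], [-78.1, -47.4], [80.5, -51.3]]
top rel [ 1.7 -0.8] yaw 0.012 [[-76.7, 47.6], [-79.2, -52.4], [81.6, -48.5]]
```

View pics/a.png

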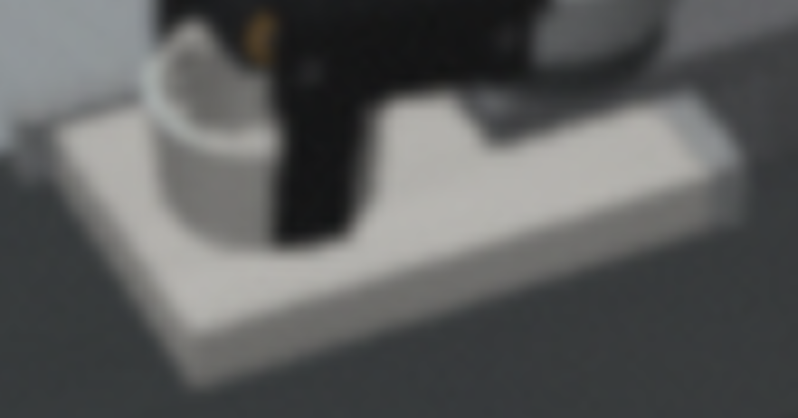

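```bash
python3 -m handwheel '[[[0,0,0],0,50],[[0,0,0],0,60],[[0,0,0],0,70],[[0,0,0],0,87],[[0,0,0],0,87],[[0,0,0],0,87],[[0,0,0],0,87]]';  python3 -c "
from h import *
go(.557,.1005,.045)"
```

```text
clock: 16.5
ee_pos: [0.5555, 0.1037, 0.0475]
eef_rot: [1.895, -2.265, -0.036]
force: [-0.8, -3.1, -1.0]
opening: 0.996
t 16.5 tcp [0.5555 0.1037 0.0475] F [-0.8 -3.1 -1. ] open 86.6 jawang -1.74 tilt [-0.159 -0.102 -0.982]
tool mm [ 2.6 -2.4  2.5]
```

```bash
python3 -m handwheel '[[[3,0,0],0,87],[[1,3,-12],0,87],[[1,3,-15],0,87],[[2,3,-20],0,87],[[0,20,-20],0,87],[[0,40,-20],0,87],[[0,40,0],0,87],[[0,40,0],0,0]]'; python3 -c "
from h import *
go(.557,.1005,.045)
look(12)"
```

```text
clock: 17.5
ee_pos: [0.4245, 0.1368, 0.1639]
eef_rot: [1.904, -2.278, -0.033]
force: [-0.1, 0.5, 0.4]
opening: 0.947
t 17.5 tcp [0.4245 0.1368 0.1639] F [-0.1  0.5  0.4] open 82.4 jawang -1.742 tilt [-0.146 -0.093 -0.985]
tool mm [  -0.8 -150.9  101.2]
```

View pics/side12z.png

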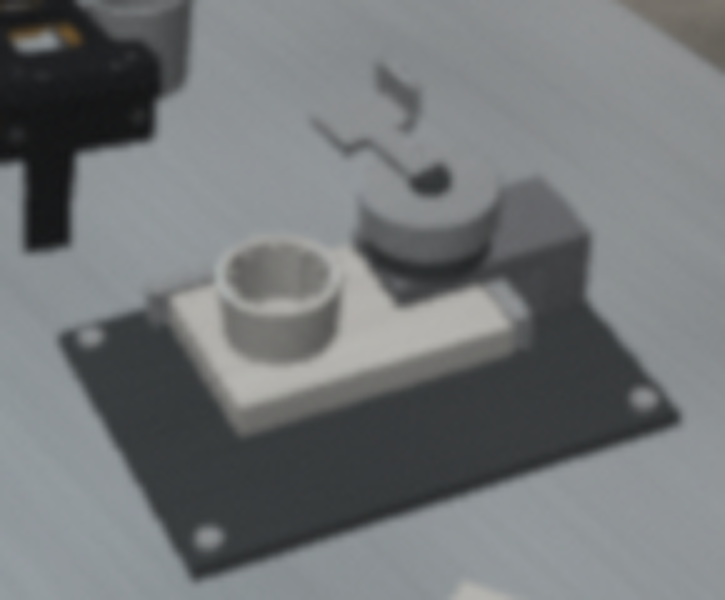

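View pics/top12z.png

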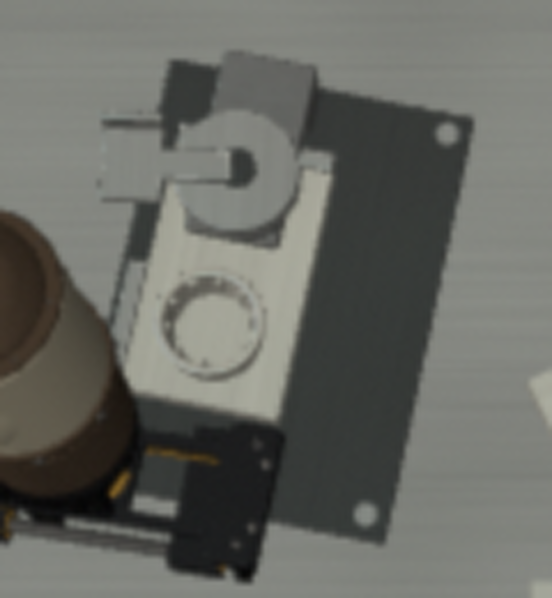

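```bash
python3 -c "
from h import *
mould([(170,298),(243,408),(513,332)])
mould([(124,385),(280,421),(331,172)],'top')
h=(.5919,.0957,-.2004);a=.2004
R=np.array([[np.cos(a),-np.sin(a)],[np.sin(a),np.cos(a)]])
print('cup',R@(ray('top',tz(213,325),.068)-np.array(h[:2]))*1e3)
h=(.5908,.0906);print('cup side',R@(ray('side',sz(279,282),.068)-np.array(h[:2]))*1e3)
"; python3 -c "
import cv2
p=cv2.imread('pics/side12z.png')[230:450,140:560];cv2.imwrite('pics/b.png',cv2.resize(p,None,fx=1.9,fy=1.9))
p=cv2.imread('pics/top12z.png')[130:440,90:360];cv2.imwrite('pics/c.png',cv2.resize(p,None,fx=1.9,fy=1.9))"
```

```text
side rel [0.1 0.2] yaw -0.018 [[-79.6, 51.1], [-78.1, -47.4], [77.3, -51.7]]
top rel [ 1.3 -0.6] yaw 0.006 [[-77.4, 48.0], [-80.1, -51.3], [81.7, -49.1]]
cup [-36.75372449  -2.49359637]
cup side [-38.0462906  -3.4140218]
```

View pics/b.png

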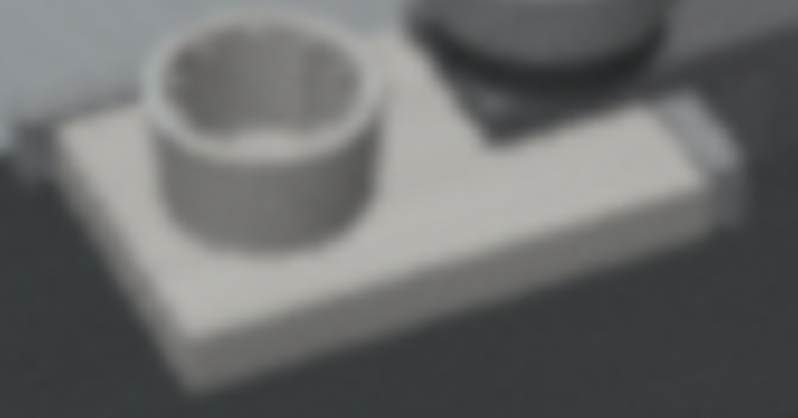

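View pics/c.png

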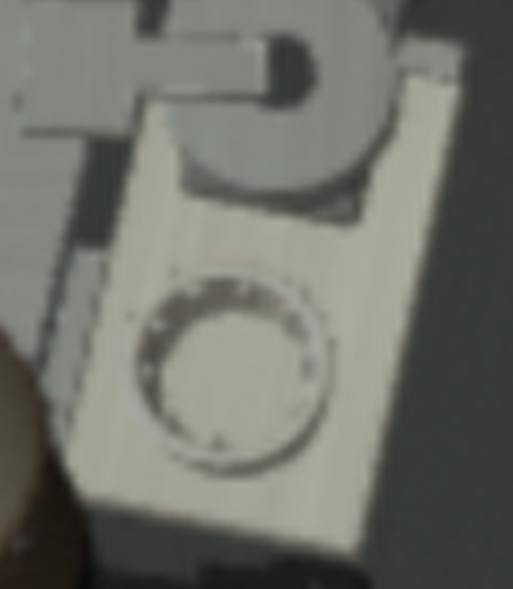

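```bash
python3 -m handwheel '[[[30,-46,0],0,0],[[30,-46,0],0,0],[[30,-46,0],0,0],[[0,0,15],0,0],[[0,0,15],0,0],[[0,0,0],0,0],[[0,0,0],0,0],[[0,0,0],0,0],[[0,0,0],0,0]]'; python3 -c "
from h import *
go(.532,.0156,.026)"
```

```text
clock: 18.73
ee_pos: [0.5451, 0.0228, 0.1339]
eef_rot: [1.928, -2.277, -0.026]
force: [0.3, 0.7, -0.0]
opening: 0.008
t 18.725 tcp [0.5451 0.0228 0.1339] F [ 0.3  0.7 -0. ] open 0.7 jawang -1.73 tilt [-0.131 -0.089 -0.987]
tool mm [ -2.6  -0.7 108.9]
```

```bash
python3 -m handwheel '[[[2,0,25],0.04,0],[[2,0,25],0,0],[[0,0,25],0,0],[[0,0,0],0,0]]'; python3 -c "
from h import *
go(.532,.0156,.026)"
```

```text
clock: 19.23
ee_pos: [0.5361, 0.0134, 0.0608]
eef_rot: [1.886, -2.318, -0.017]
force: [0.1, -0.4, 0.8]
opening: 0.005
t 19.225 tcp [0.5361 0.0134 0.0608] F [ 0.1 -0.4  0.8] open 0.5 jawang -1.769 tilt [-0.125 -0.087 -0.988]
tool mm [-5.2  0.8 34.7]
```

```bash
python3 -m handwheel '[[[0,0,18],0,0],[[0,0,17],0,0],[[-10,0,0],0,0],[[-9,0,0],0,0]]'; python3 -c "
from h import *
go(.540,.046,.026)"
```

```text
clock: 19.73
ee_pos: [0.5405, 0.0313, 0.0287]
eef_rot: [1.894, -2.324, -0.009]
force: [0.6, 0.3, 0.3]
opening: 0.002
t 19.725 tcp [0.5405 0.0313 0.0287] F [0.6 0.3 0.3] open 0.2 jawang -1.769 tilt [-0.115 -0.085 -0.99 ]
tool mm [-14.5   3.3   1.5]
```

```bash
python3 -m handwheel '[[[-7,0,0],0,0]]';python3 -m handwheel '[[[-4,0,0],0,0]]';python3 -m handwheel '[[[-4,0,0],0,0]]'
```

```text
clock: 19.85
ee_pos: [0.5429, 0.0393, 0.0289]
eef_rot: [1.897, -2.325, -0.008]
force: [-1.0, -0.2, 0.2]
opening: 0.007
clock: 19.98
ee_pos: [0.5444, 0.0442, 0.0291]
eef_rot: [1.899, -2.325, -0.007]
force: [0.1, 0.4, 0.1]
opening: 0.006
clock: 20.1
ee_pos: [0.5447, 0.0466, 0.0291]
eef_rot: [1.897, -2.321, -0.005]
force: [2.9, -16.6, -2.1]
opening: 0.005
```

```bash
python3 -m handwheel '[[[-4,0,0],0,0]]';python3 -m handwheel '[[[-3,0,0],0,0]]'; python3 -m handwheel '[[[4,0,0],0,0],[[20,0,0],0,0],[[5,30,-20],0,0],[[0,50,0],0,0],[[-38,0,0],0,0],[[-38,0,0],0,0],[[0,0,0],0,0]]'; python3 - <<'E'
from h import *
go(.5913-.1176,.0935+.0239,.026)
E
```

```text
clock: 20.23
ee_pos: [0.5446, 0.0467, 0.0291]
eef_rot: [1.894, -2.314, -0.001]
force: [3.7, -20.6, 0.5]
opening: 0.008
clock: 20.35
ee_pos: [0.5447, 0.0464, 0.0292]
eef_rot: [1.89, -2.31, 0.002]
force: [2.2, -10.3, 1.1]
opening: 0.003
clock: 21.22
ee_pos: [0.4735, 0.1065, 0.0525]
eef_rot: [1.884, -2.315, -0.001]
force: [-0.5, -0.3, 0.3]
opening: 0.006
t 21.225 tcp [0.4735 0.1065 0.0525] F [-0.5 -0.3  0.3] open 0.5 jawang -1.769 tilt [-0.122 -0.098 -0.988]
tool mm [-13.9  -0.6  25.1]
```

```bash
python3 -m handwheel '[[[-12,0,12],0,0],[[0,0,12],0,0],[[0,-10,0],0,0],[[0,-8,0],0,0]]'; python3 -m handwheel '[[[0,-5,0],0,0]]'; python3 -m handwheel '[[[0,-4,0],0,0]]'; python3 -c "
from h import *
go(.5913-.0882,.0935+.018,.026)"
```

```text
clock: 21.72
ee_pos: [0.4898, 0.1096, 0.0234]
eef_rot: [1.88, -2.315, -0.003]
force: [-0.6, -1.0, -0.1]
opening: 0.003
clock: 21.85
ee_pos: [0.4955, 0.108, 0.0228]
eef_rot: [1.879, -2.316, -0.003]
force: [-0.2, 0.1, 0.4]
opening: -0.0
clock: 21.98
ee_pos: [0.5001, 0.1069, 0.0224]
eef_rot: [1.878, -2.317, -0.003]
force: [-0.5, -0.5, 0.1]
opening: 0.005
t 21.975 tcp [0.5001 0.1069 0.0224] F [-0.5 -0.5  0.1] open 0.5 jawang -1.773 tilt [-0.124 -0.098 -0.987]
tool mm [-4.6 -1.6 -4.3]
```

```bash
python3 -m handwheel '[[[-1,-4,-2],0,0]]'; python3 -m handwheel '[[[0,-4,-1],0,0]]'; python3 -m handwheel '[[[0,-4,0],0,0]]'
```

```text
clock: 22.1
ee_pos: [0.502, 0.1064, 0.0231]
eef_rot: [1.873, -2.315, -0.007]
force: [-8.4, 4.0, -2.5]
opening: 0.003
clock: 22.22
ee_pos: [0.502, 0.1058, 0.0229]
eef_rot: [1.866, -2.312, -0.014]
force: [-13.6, 13.3, 4.8]
opening: 0.004
clock: 22.35
ee_pos: [0.5019, 0.1058, 0.0227]
eef_rot: [1.861, -2.308, -0.022]
force: [-13.9, 12.9, 11.4]
opening: 0.006
```

```bash
python3 -m handwheel '[[[0,6,0],0,0],[[0,12,-10],0,0],[[0,0,-60],0,0],[[0,0,-60],0,0],[[0,0,0],0,0]]'; python3 -c "
from h import *
print(env.state()['qpos'])
go(.646,.148,.16)
look(13)"
```

```text
clock: 22.98
ee_pos: [0.5033, 0.1239, 0.1598]
eef_rot: [1.865, -2.309, -0.018]
force: [0.1, -0.4, -0.8]
opening: 0.006
[ 0.55997529  0.35226391 -0.24823963  0.00941533 -1.14397922  0.79436229]
t 22.975 tcp [0.5033 0.1239 0.1598] F [ 0.1 -0.4 -0.8] open 0.5 jawang -1.775 tilt [-0.142 -0.099 -0.985]
tool mm [ -52.1 -133.1  -22.9]
```

View pics/side13z.png

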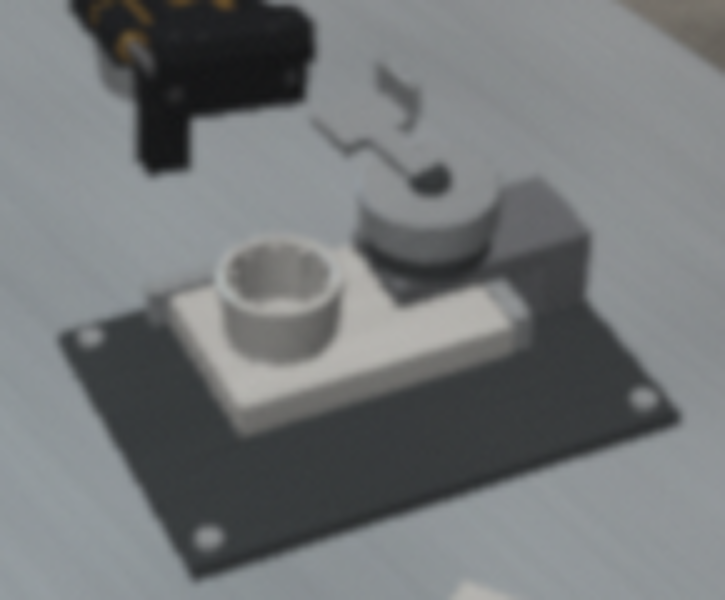

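View pics/top13z.png

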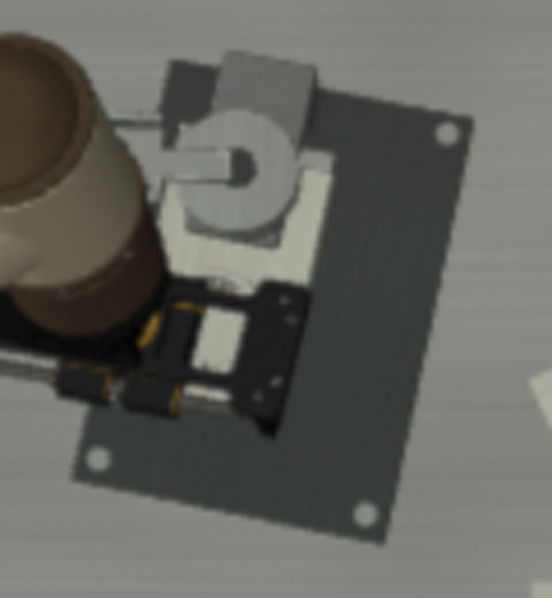

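```bash
python3 -m handwheel '[[[-17,-45,0],0,0],[[-17,-45,0],0,0],[[-17,-40,0],0,0],[[0,0,0],-0.17,0],[[0,0,0],0,0]]'; python3 -c "
from h import *
go(.646,.148,.125)"
```

```text
clock: 23.7
ee_pos: [0.6333, 0.1413, 0.1224]
eef_rot: [2.039, -2.123, -0.055]
force: [-0.3, 0.7, 0.4]
opening: 0.008
t 23.7 tcp [0.6333 0.1413 0.1224] F [-0.3  0.7  0.4] open 0.7 jawang -1.602 tilt [-0.167 -0.109 -0.98 ]
tool mm [ -6.7 -11.7  -5.4]
```

```bash
python3 -m handwheel '[[[-6,-11,-4],0,0],[[0,0,0],0,0]]'; python3 -c "
from h import *
go(.646,.148,.125)
look(14)"
```

```text
clock: 23.95
ee_pos: [0.643, 0.1464, 0.1217]
eef_rot: [2.029, -2.125, -0.057]
force: [0.2, -0.5, 0.1]
opening: 0.003
t 23.95 tcp [0.643  0.1464 0.1217] F [ 0.2 -0.5  0.1] open 0.3 jawang -1.607 tilt [-0.172 -0.111 -0.979]
tool mm [-1.3 -2.3 -4. ]
```

View pics/side14z.png

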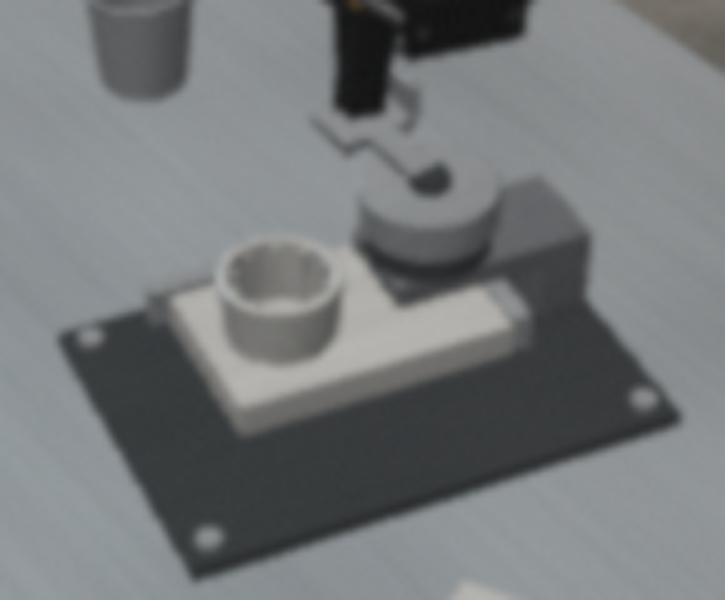

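```bash
cat >> h.py <<'E'
CAP=np.array([.643,.085])
def lev(steps=((0.1,0),),dz=0):
    s=env.state();R=Ro.from_rotvec(s["eef_rot"]).as_matrix();p=s["ee_pos"];tip=p+8e-3*R[:,2]
    v=tip[:2]-CAP;r=np.hypot(*v)
    print("t",round(s["clock"],2),"tip",tip.round(4),"r",round(r*1e3,1),"ang",round(np.arctan2(v[1],v[0]),3),"F",s["force"].round(1),"jaw",round(np.arctan2(R[1,0],R[0,0]),3),"tilt",R[:2,2].round(3))
    e=np.array([v[1],-v[0],0])/r; o=np.array([v[0],v[1],0])/r
    print("tool per 1mm: cw",(R.T@e).round(2),"out",(R.T@o).round(2),"down",(R.T@[0,0,-1]).round(2))
E
python3 -c "
from h import *
lev()"
```

```text
t 24.05 tip [0.6411 0.1453 0.1141] r 60.3 ang 1.603 F [ 0.2 -0.1  0.7] jaw -1.606 tilt [-0.173 -0.111]
tool per 1mm: cw [-0.07 -0.98 -0.18] out [-0.99  0.09 -0.11] down [-0.12 -0.17  0.98]
```

```bash
python3 -m handwheel '[[[-2,-10,-2],0,0],[[0,-1,4],0,0]]';python3 -m handwheel '[[[0,0,3],0,0]]';python3 -c "
from h import *
lev()"
```

```text
clock: 24.3
ee_pos: [0.6532, 0.1473, 0.1186]
eef_rot: [2.03, -2.125, -0.057]
force: [-0.9, -0.4, 0.5]
opening: 0.003
clock: 24.42
ee_pos: [0.6534, 0.1473, 0.1168]
eef_rot: [2.031, -2.127, -0.055]
force: [0.5, 3.1, 10.0]
opening: 0.004
t 24.43 tip [0.6521 0.1465 0.1089] r 62.1 ang 1.424 F [ 0.5  3.1 10. ] jaw -1.607 tilt [-0.169 -0.11 ]
tool per 1mm: cw [ 0.11 -0.98 -0.15] out [-0.99 -0.09 -0.13] down [-0.12 -0.16  0.98]
```

```bash
for i in 1; do python3 -m handwheel '[[[0,-5,1],0.07,0]]';done;python3 -c "
from h import *
lev()"; python3 -m handwheel '[[[0,-6,1],0.08,0]]';python3 -c "
from h import *
lev()"
```

```text
clock: 24.55
ee_pos: [0.6582, 0.1469, 0.1168]
eef_rot: [1.954, -2.197, -0.043]
force: [-1.7, -0.4, 6.6]
opening: 0.006
t 24.55 tip [0.6569 0.1461 0.109 ] r 62.6 ang 1.348 F [-1.7 -0.4  6.6] jaw -1.678 tilt [-0.168 -0.111]
tool per 1mm: cw [ 0.11 -0.98 -0.14] out [-0.98 -0.09 -0.15] down [-0.13 -0.15  0.98]
clock: 24.68
ee_pos: [0.6637, 0.1456, 0.1168]
eef_rot: [1.861, -2.274, -0.029]
force: [-1.7, -0.9, 6.7]
opening: 0.006
t 24.68 tip [0.6624 0.1447 0.1089] r 62.8 ang 1.257 F [-1.7 -0.9  6.7] jaw -1.76 tilt [-0.168 -0.112]
tool per 1mm: cw [ 0.12 -0.98 -0.13] out [-0.98 -0.1  -0.16] down [-0.14 -0.14  0.98]
```

```bash
for i in 1; do python3 -m handwheel '[[[0.5,-5,1.4],0.08,0]]';done;python3 -c "
from h import *
lev()"; python3 -m handwheel '[[[0.5,-5,1.4],0.08,0]]';python3 -c "
from h import *
lev()"
```

```text
clock: 24.8
ee_pos: [0.6685, 0.1437, 0.1167]
eef_rot: [1.765, -2.349, -0.015]
force: [-1.7, 0.7, 6.1]
opening: 0.007
t 24.8 tip [0.6671 0.1427 0.1089] r 62.6 ang 1.175 F [-1.7  0.7  6.1] jaw -1.842 tilt [-0.167 -0.113]
tool per 1mm: cw [ 0.12 -0.99 -0.11] out [-0.98 -0.1  -0.17] down [-0.16 -0.13  0.98]
clock: 24.92
ee_pos: [0.6732, 0.1415, 0.1167]
eef_rot: [1.668, -2.421, -0.001]
force: [-1.1, 0.2, 5.4]
opening: 0.006
t 24.93 tip [0.6719 0.1406 0.1088] r 62.6 ang 1.091 F [-1.1  0.2  5.4] jaw -1.925 tilt [-0.166 -0.113]
tool per 1mm: cw [ 0.12 -0.99 -0.09] out [-0.98 -0.11 -0.18] down [-0.16 -0.11  0.98]
```

```bash
python3 -m handwheel '[[[0,-1,3],0,0]]';python3 -c "
from h import *
lev()
look(15)"
```

```text
clock: 25.05
ee_pos: [0.6747, 0.1406, 0.116]
eef_rot: [1.669, -2.423, 0.002]
force: [-1.1, -0.1, 8.4]
opening: 0.004
t 25.05 tip [0.6734 0.1397 0.1081] r 62.6 ang 1.065 F [-1.1 -0.1  8.4] jaw -1.926 tilt [-0.163 -0.113]
tool per 1mm: cw [ 0.15 -0.99 -0.09] out [-0.98 -0.13 -0.18] down [-0.16 -0.11  0.98]
```

View pics/side15z.png

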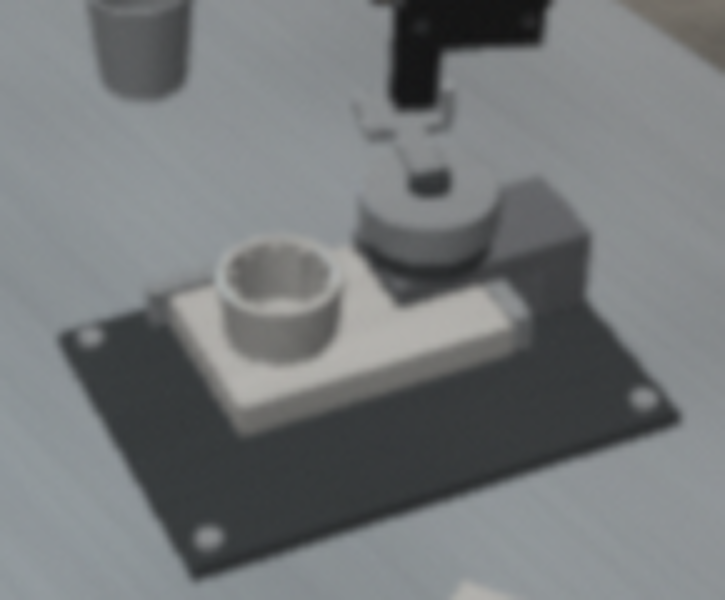

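View pics/top15z.png

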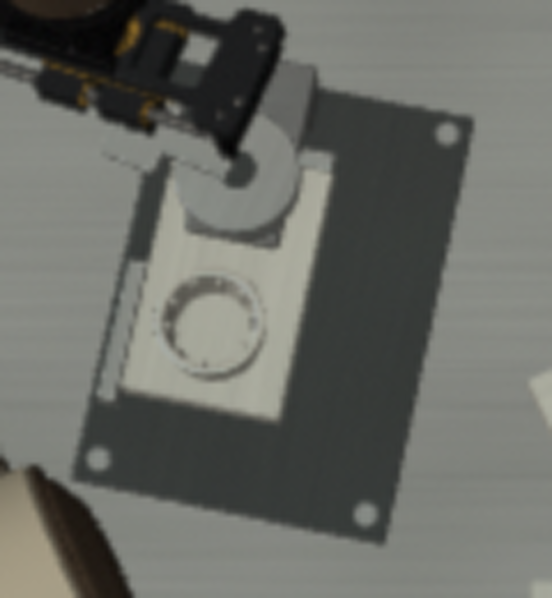

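```bash
for i in 1; do python3 -m handwheel '[[[0.7,-4,2.2],0.06,0]]';done;python3 -c "
from h import *
lev()"; python3 -m handwheel '[[[0.7,-4,2.4],0.06,0]]';python3 -c "
from h import *
lev()"
```

```text
clock: 25.28
ee_pos: [0.678, 0.1383, 0.1155]
eef_rot: [1.596, -2.474, 0.013]
force: [-0.8, 0.5, 4.5]
opening: 0.004
t 25.27 tip [0.6768 0.1374 0.1077] r 62.4 ang 0.999 F [-0.8  0.5  4.5] jaw -1.987 tilt [-0.161 -0.114]
tool per 1mm: cw [ 0.15 -0.99 -0.07] out [-0.97 -0.14 -0.18] down [-0.17 -0.1   0.98]
clock: 25.4
ee_pos: [0.6815, 0.1359, 0.1145]
eef_rot: [1.52, -2.524, 0.023]
force: [0.4, 1.6, 5.6]
opening: 0.007
t 25.4 tip [0.6802 0.135  0.1066] r 62.3 ang 0.931 F [0.4 1.6 5.6] jaw -2.05 tilt [-0.158 -0.113]
tool per 1mm: cw [ 0.16 -0.99 -0.06] out [-0.97 -0.14 -0.19] down [-0.17 -0.09  0.98]
```

```bash
python3 -m handwheel '[[[0,0,4],0,0]]';python3 -c "
from h import *
lev()"; python3 -m handwheel '[[[0,0,4],0,0]]';python3 -c "
from h import *
lev()"
```

```text
clock: 25.52
ee_pos: [0.6819, 0.1354, 0.1122]
eef_rot: [1.521, -2.526, 0.025]
force: [0.7, 0.8, 5.9]
opening: 0.004
t 25.52 tip [0.6807 0.1345 0.1043] r 62.2 ang 0.921 F [0.7 0.8 5.9] jaw -2.05 tilt [-0.155 -0.113]
tool per 1mm: cw [ 0.17 -0.98 -0.05] out [-0.97 -0.15 -0.18] down [-0.17 -0.08  0.98]
clock: 25.65
ee_pos: [0.6823, 0.1351, 0.1102]
eef_rot: [1.524, -2.529, 0.027]
force: [-0.2, 0.7, 6.1]
opening: 0.008
t 25.65 tip [0.6811 0.1342 0.1023] r 62.2 ang 0.912 F [-0.2  0.7  6.1] jaw -2.05 tilt [-0.151 -0.113]
tool per 1mm: cw [ 0.18 -0.98 -0.05] out [-0.97 -0.16 -0.18] down [-0.17 -0.08  0.98]
```

```bash
python3 -m handwheel '[[[-1,0,6],0,0]]'; python3 -m handwheel '[[[-1,0,6],0,0]]';python3 -c "
from h import *
lev()"; python3 -m handwheel '[[[-1,0,6],0,0]]';python3 -c "
from h import *
lev()"
```

```text
clock: 25.78
ee_pos: [0.6827, 0.1352, 0.1065]
eef_rot: [1.526, -2.53, 0.03]
force: [-1.8, 0.5, 8.1]
opening: 0.003
clock: 25.9
ee_pos: [0.6831, 0.1351, 0.1031]
eef_rot: [1.528, -2.531, 0.034]
force: [-0.8, -1.1, 10.0]
opening: 0.003
t 25.9 tip [0.6819 0.1342 0.0953] r 62.7 ang 0.902 F [-0.8 -1.1 10. ] jaw -2.049 tilt [-0.145 -0.114]
tool per 1mm: cw [ 0.19 -0.98 -0.04] out [-0.97 -0.18 -0.18] down [-0.17 -0.08  0.98]
clock: 26.02
ee_pos: [0.6845, 0.1347, 0.1023]
eef_rot: [1.532, -2.534, 0.041]
force: [-2.5, -0.9, 21.3]
opening: 0.004
t 26.02 tip [0.6834 0.1338 0.0944] r 63.4 ang 0.879 F [-2.5 -0.9 21.3] jaw -2.048 tilt [-0.139 -0.116]
tool per 1mm: cw [ 0.21 -0.98 -0.03] out [-0.96 -0.2  -0.18] down [-0.17 -0.07  0.98]
```

```bash
python3 -m handwheel '[[[0.8,-5,3.5],0.08,0]]'; python3 -c "
from h import *
lev()"; python3 -m handwheel '[[[0.8,-5,3.5],0.08,0]]';python3 -c "
from h import *
lev()"
```

```text
clock: 26.15
ee_pos: [0.6885, 0.1307, 0.1028]
eef_rot: [1.43, -2.596, 0.056]
force: [-2.1, -1.0, 9.8]
opening: 0.004
t 26.15 tip [0.6874 0.1298 0.095 ] r 63.0 ang 0.789 F [-2.1 -1.   9.8] jaw -2.13 tilt [-0.137 -0.118]
tool per 1mm: cw [ 0.22 -0.98 -0.01] out [-0.96 -0.21 -0.18] down [-0.17 -0.05  0.98]
clock: 26.28
ee_pos: [0.6924, 0.1264, 0.1029]
eef_rot: [1.324, -2.655, 0.07]
force: [-2.5, -0.5, 9.1]
opening: 0.005
t 26.27 tip [0.6913 0.1255 0.095 ] r 63.0 ang 0.697 F [-2.5 -0.5  9.1] jaw -2.213 tilt [-0.134 -0.119]
tool per 1mm: cw [ 0.23 -0.97  0.01] out [-0.96 -0.22 -0.18] down [-0.18 -0.04  0.98]
```

```bash
python3 -m handwheel '[[[0.6,-5,4.5],0.08,0]]'; python3 -c "
from h import *
lev()"; python3 -m handwheel '[[[0.6,-5,4.5],0.08,0]]';python3 -c "
from h import *
lev()"
```

```text
clock: 26.4
ee_pos: [0.6963, 0.1219, 0.1025]
eef_rot: [1.216, -2.711, 0.084]
force: [-2.7, 0.1, 14.0]
opening: 0.008
t 26.4 tip [0.6953 0.1209 0.0947] r 63.4 ang 0.602 F [-2.7  0.1 14. ] jaw -2.297 tilt [-0.131 -0.12 ]
tool per 1mm: cw [ 0.24 -0.97  0.03] out [-0.96 -0.24 -0.18] down [-0.18 -0.02  0.98]
clock: 26.52
ee_pos: [0.6996, 0.1169, 0.1025]
eef_rot: [1.106, -2.762, 0.098]
force: [-2.9, 0.2, 14.1]
opening: 0.007
t 26.52 tip [0.6986 0.1159 0.0946] r 63.6 ang 0.507 F [-2.9  0.2 14.1] jaw -2.38 tilt [-0.128 -0.122]
tool per 1mm: cw [ 0.25 -0.97  0.04] out [-0.95 -0.25 -0.17] down [-0.18 -0.    0.98]
```

```bash
python3 -m handwheel '[[[1,-5,4.5],0.08,0]]'; python3 -m handwheel '[[[1,-5,4.5],0.08,0]]';python3 -c "
from h import *
lev()"; python3 -m handwheel '[[[1,-5,4.5],0.08,0]]';python3 -c "
from h import *
lev()"
```

```text
clock: 26.65
ee_pos: [0.7024, 0.1115, 0.1026]
eef_rot: [0.994, -2.809, 0.112]
force: [-3.6, -0.1, 11.8]
opening: 0.006
clock: 26.78
ee_pos: [0.7047, 0.1059, 0.1026]
eef_rot: [0.879, -2.852, 0.125]
force: [-3.3, 0.1, 12.8]
opening: 0.006
t 26.77 tip [0.7037 0.1049 0.0947] r 63.9 ang 0.317 F [-3.3  0.1 12.8] jaw -2.546 tilt [-0.123 -0.125]
tool per 1mm: cw [ 0.27 -0.96  0.08] out [-0.95 -0.28 -0.16] down [-0.17  0.03  0.98]
clock: 26.9
ee_pos: [0.7065, 0.1, 0.1026]
eef_rot: [0.763, -2.89, 0.138]
force: [-4.2, -0.2, 13.4]
opening: 0.01
t 26.9 tip [0.7055 0.099  0.0948] r 64.1 ang 0.221 F [-4.2 -0.2 13.4] jaw -2.629 tilt [-0.12  -0.126]
tool per 1mm: cw [ 0.28 -0.95  0.1 ] out [-0.94 -0.3  -0.15] down [-0.17  0.05  0.98]
```

```bash
python3 -m handwheel '[[[1.5,-5,5],0.08,0]]'; python3 -m handwheel '[[[1.5,-5,5],0.08,0]]';python3 -c "
from h import *
lev()"; python3 -m handwheel '[[[1.5,-5,5],0.08,0]]';python3 -c "
from h import *
lev()"
```

```text
clock: 27.02
ee_pos: [0.7077, 0.0939, 0.1026]
eef_rot: [0.646, -2.925, 0.15]
force: [-4.4, 0.4, 13.4]
opening: 0.003
clock: 27.15
ee_pos: [0.7083, 0.0877, 0.1026]
eef_rot: [0.527, -2.955, 0.161]
force: [-4.7, 2.8, 12.6]
opening: 0.005
t 27.15 tip [0.7074 0.0867 0.0948] r 64.4 ang 0.026 F [-4.7  2.8 12.6] jaw -2.795 tilt [-0.115 -0.129]
tool per 1mm: cw [ 0.31 -0.94  0.13] out [-0.94 -0.33 -0.12] down [-0.15  0.08  0.99]
clock: 27.28
ee_pos: [0.7087, 0.0842, 0.1026]
eef_rot: [0.408, -2.983, 0.166]
force: [-6.3, 14.5, 15.4]
opening: 0.005
t 27.27 tip [0.7078 0.0832 0.0947] r 64.9 ang -0.027 F [-6.3 14.5 15.4] jaw -2.876 tilt [-0.11  -0.125]
tool per 1mm: cw [ 0.29 -0.95  0.13] out [-0.95 -0.3  -0.11] down [-0.14  0.09  0.99]
```

```bash
python3 -m handwheel '[[[2,-5,4.5],0,0]]'; python3 -c "
from h import *
lev()"; python3 -m handwheel '[[[2,-5,4.5],0,0]]';python3 -c "
from h import *
lev()"
```

```text
clock: 27.4
ee_pos: [0.7087, 0.0833, 0.1027]
eef_rot: [0.412, -2.991, 0.157]
force: [-5.3, 17.0, 12.7]
opening: 0.003
t 27.4 tip [0.7079 0.0823 0.0948] r 64.9 ang -0.041 F [-5.3 17.  12.7] jaw -2.874 tilt [-0.103 -0.118]
tool per 1mm: cw [ 0.3  -0.95  0.12] out [-0.94 -0.31 -0.1 ] down [-0.13  0.09  0.99]
clock: 27.52
ee_pos: [0.7087, 0.0832, 0.1027]
eef_rot: [0.417, -2.999, 0.147]
force: [-5.3, 15.5, 12.8]
opening: 0.006
t 27.52 tip [0.7079 0.0823 0.0948] r 65.0 ang -0.041 F [-5.3 15.5 12.8] jaw -2.87 tilt [-0.096 -0.111]
tool per 1mm: cw [ 0.31 -0.95  0.11] out [-0.94 -0.32 -0.09] down [-0.12  0.08  0.99]
```

```bash
python3 -m handwheel '[[[1,-2.5,-2],0,0]]'; python3 -m handwheel '[[[1,-2.5,-3],0,0]]';python3 -c "
from h import *
lev()"; python3 -m handwheel '[[[1,-2,-3],0,0]]';python3 -c "
from h import *
lev()"
```

```text
clock: 27.65
ee_pos: [0.708, 0.0847, 0.1049]
eef_rot: [0.419, -3.001, 0.139]
force: [-1.2, 6.0, -3.6]
opening: 0.004
clock: 27.78
ee_pos: [0.7076, 0.0853, 0.1071]
eef_rot: [0.422, -3.002, 0.133]
force: [1.2, 4.9, -3.5]
opening: 0.006
t 27.77 tip [0.7069 0.0845 0.0992] r 63.9 ang -0.008 F [ 1.2  4.9 -3.5] jaw -2.867 tilt [-0.094 -0.102]
tool per 1mm: cw [ 0.28 -0.96  0.1 ] out [-0.95 -0.29 -0.09] down [-0.12  0.07  0.99]
clock: 27.9
ee_pos: [0.7074, 0.0855, 0.1093]
eef_rot: [0.423, -3.003, 0.129]
force: [0.9, 4.4, -2.7]
opening: 0.006
t 27.9 tip [0.7067 0.0847 0.1014] r 63.7 ang -0.005 F [ 0.9  4.4 -2.7] jaw -2.866 tilt [-0.093 -0.099]
tool per 1mm: cw [ 0.28 -0.96  0.1 ] out [-0.95 -0.28 -0.09] down [-0.12  0.07  0.99]
```

```bash
python3 -m handwheel '[[[0,0,-2],0,0],[[-1,3,-1],0,0],[[0,0,-20],0,0],[[0,0,-40],0,0],[[0,0,-50],0,0],[[0,30,-20],0,0],[[0,50,0],0,0],[[0,50,0],0,0],[[0,50,0],0,0],[[0,50,0],0,0],[[0,0,0],0,0]]'; python3 -c "
from h import *
lev()
look(16)"
```

```text
clock: 29.28
ee_pos: [0.6545, 0.3175, 0.2277]
eef_rot: [0.406, -2.993, 0.15]
force: [0.2, -0.4, 0.7]
opening: 0.005
t 29.27 tip [0.6536 0.3166 0.2198] r 231.8 ang 1.525 F [ 0.2 -0.4  0.7] jaw -2.877 tilt [-0.103 -0.114]
tool per 1mm: cw [-0.94 -0.31 -0.1 ] out [-0.3   0.95 -0.12] down [-0.13  0.08  0.99]
```

View pics/side16z.png

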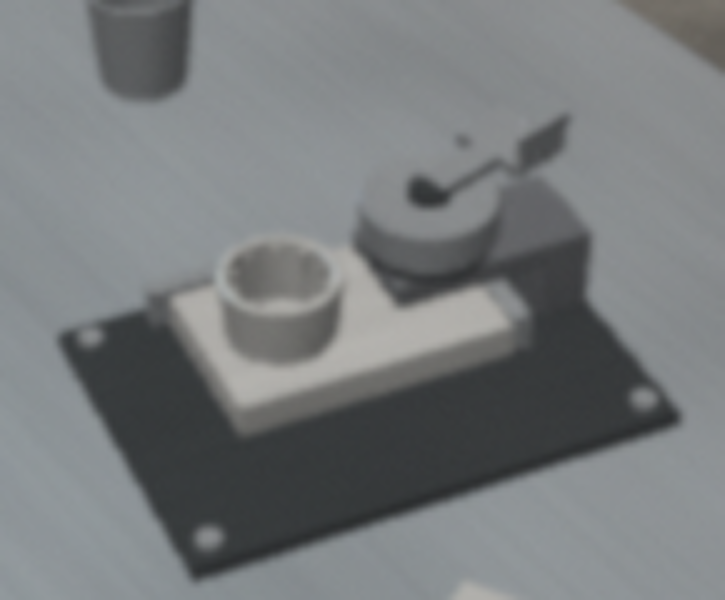

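View pics/top16z.png

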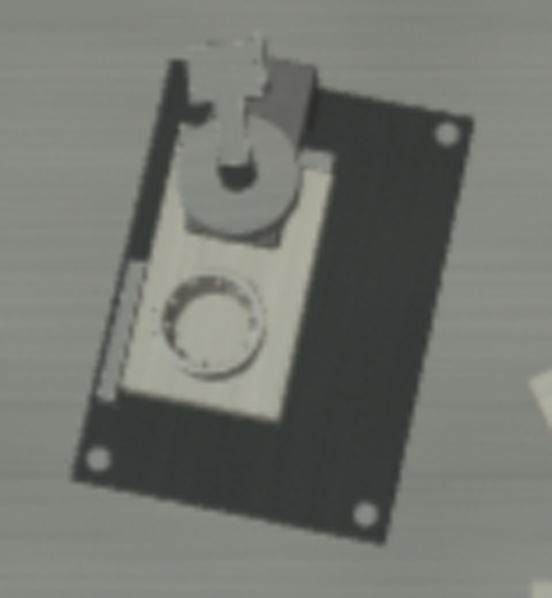

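```bash
python3 - <<'E'
from h import *
for n,c,rows in(("top",(237,205),None),("side",(410,220),None)):
    d0=np.load(f"{n}0d.npy");p,d=env.grab_frame(n)
    m=env.camera_model(n);T=m["world_from_camera"]
    v,u=np.mgrid[0:480,0:640]
    Z=[]
    for D in(d0,d):
        P=np.stack([(u-m["cx"])/m["fx"]*D,(v-m["cy"])/m["fy"]*D,D],-1)@T[:3,:3].T+T[:3,3];Z.append(P)
    # points on cap ring: radius 18..34 of cap axis, away from lever in both (world direction -y,-x side)
    out=[]
    for P in Z:
        w=P[...,:2]-CAP;r=np.hypot(w[...,0],w[...,1]);a=np.arctan2(w[...,1],w[...,0])
        k=(r>.018)&(r<.032)&((a<-.6)|(a>2.2))&(P[...,2]>.07)
        out.append((np.median(P[...,2][k]),k.sum(),P[...,2][k].std()))
    print(n,out, "diff mm",(out[0][0]-out[1][0])*1e3)
mould([(170,298),(243,408),(513,332)])
mould([(122,388),(280,420),(331,172)],'top')
go(0,0)
E
python3 -c "
import cv2
p=cv2.imread('pics/side16z.png')[90:300,330:610];cv2.imwrite('pics/d.png',cv2.resize(p,None,fx=2.8,fy=2.8))"
```

```text
top [(np.float64(0.09972040477371213), np.int64(154), np.float64(0.00291513857443882)), (np.float64(0.09196395338791641), np.int64(152), np.float64(0.003138169113823934))] diff mm 7.756451385795726
side [(np.float64(0.09774587036656879), np.int64(111), np.float64(0.0017987848907558344)), (np.float64(0.08971586247792218), np.int64(109), np.float64(0.0016251403056809582))] diff mm 8.030007888646606
side rel [0.1 0.2] yaw -0.018 [[-79.6, 51.1], [-78.1, -47.4], [77.3, -51.7]]
top rel [ 0.7 -0.2] yaw 0.011 [[-79.5, 48.8], [-79.5, -51.2], [81.7, -49.1]]
t 29.475 tcp [0.6563 0.3134 0.2289] F [ 0.3  0.  -0.1] open 0.3 jawang -2.883 tilt [-0.102 -0.112 -0.988]
tool mm [ 708.9 -126.9  102.1]
```

View pics/d.png

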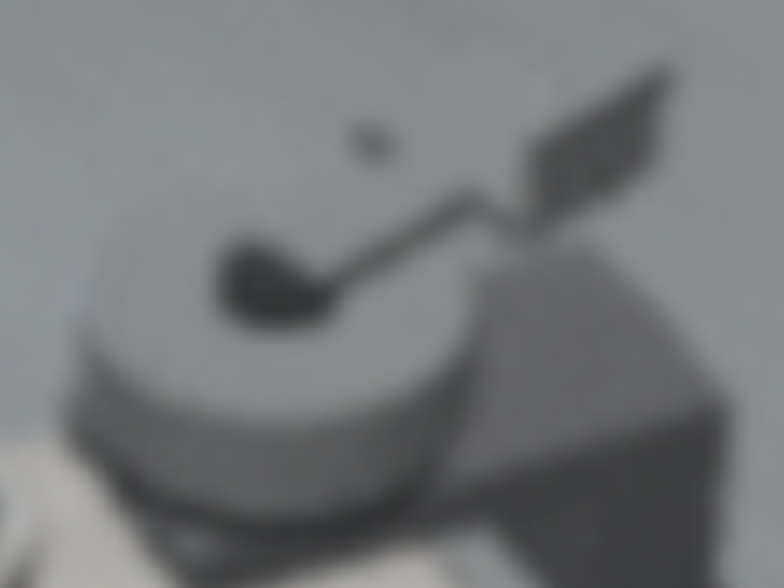

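The cap is 7.8 to 8.0 mm down, so it is in its notch. The mould is flush and the robot is clear of everything, so I'm handing in.

```bash
python3 -c "
from workcell import env
print(env.hand_in())"
```

```text
the job is handed in; nothing more can be done
None
```

The mould is against both stop fences, the bayonet plunger is locked in its notch, and I handed the job in at about 29.5 s of the 66 s allowed.

- **Mould:** I gripped it by the cup and slid it in. The first try reached the far fence but stopped about 9 mm short of the left one. A push on the plate's edge then turned it, so I gripped it again, straightened it and slid it along the left fence to the far one. Closed-finger pushes against both edges met a hard stop.
- **Lever:** I pressed the pad lightly and turned it clockwise. It dropped in after about 0.45 rad, going by the fingertip and the start angle measured from the picture. I pushed it to the bottom, turned it about 0.95 rad further to the hard stop, and let it rise.

**Last checks:**
- **Plunger height:** The cap is 7.8 mm (top camera) and 8.0 mm (side camera) below where it started, against 8 mm expected when locked.
- **Mould position:** It reads within about 1 mm of registered in both views. The two cameras disagree on its angle: +0.011 rad from the top, −0.018 rad from the side. That is within my corner-picking error, so I trusted the hard contact on both fences.
- **Forces:** The highest wrist force I read was about 45 N (40 N allowed on the gripper's body, 120 N at the wrist). That was while the mould was gripped and pushed against the far fence, and I took it to be through the fingers rather than the body. The gripper leaned up to about 0.2 rad during the pushing.
- **Other tools:** I did not touch them, and the robot was clear of everything at hand-in.

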